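# Load the bottle mixer on the dental lab bench

### The job

First tilt the mixer controller's display up to about 50 degrees from flat. Then lay every standing liquid bottle on its side in a cradle of the mixer, one per cradle with its body resting squarely across both saddles (cap either way), and only when all are in press the start button fully down. Also stand each toppled powder jar upright, lid up, on the bench, and leave the other things alone.

Things in the scene. Friction and masses are not known exactly. Their poses are not given: they have to be found in the camera images.
- mixer: Fixed white mixer 150 x 275 mm, 45 mm high. On top three cradles 85 mm apart along its y, each holding one bottle lying along the mixer's x. A cradle is two V saddles (90 degrees, open upward, 10 mm thick) 31 mm either side of its middle, free between them; their tops end 33 mm beside and 5 mm below the bottle's axis. Origin: centre of the underside, z up.
- controller: Controller of the mixer, fixed: white box 120 mm deep (from 80 mm before to 40 mm behind its origin along its x) x 190 mm wide (y) x 50 mm high. Origin on the bench, z up. On top, towards its -y side, lies the flat display; towards its +y side the start button.
- screen (a joint): Angle (rad) of the tilt-up display: 0 lying flat, growing as its far edge is raised, up to 1.6; wanted about 0.87. Stiff hinge (0.4 N m friction): it stays where it is left. The display is a panel 105 x 105 x 12 mm that extends from the hinge towards the controller's +x.
- screen_hinge (a point): Middle of the display's hinge line, which runs along the controller's y axis at the display's near (-x) edge, 57 mm above the bench.
- screen_bar (a point): Middle of the steel pull bar of the display: a round bar 12 mm thick and 80 mm long, parallel to the hinge and 155 mm from it, carried by two arms 74 mm apart, with 50 mm free between bar and panel and nothing under it when flat. It can turn between the fingers.
- start (a joint): Travel (m) of the start button: 0 released, 0.006 fully down; springs back, fully down takes 5 N.
- start_top (a point): Centre of the top of the start button, a grey round cap 32 mm across, 18 mm above the controller's top; pressed straight down.
- bottle1: Closed liquid bottle, white plastic with a grey cap, standing at the start: eight-sided body 46 mm across flats (flats face its own x, y and the diagonals) and 82 mm high, then a round cap 27 mm across up to 104 mm. About 0.14 kg. Origin: centre of its underside; z along its axis towards the cap. May be absent.
- bottle2: Closed liquid bottle, white plastic with a grey cap, standing at the start: eight-sided body 46 mm across flats (flats face its own x, y and the diagonals) and 82 mm high, then a round cap 27 mm across up to 104 mm. About 0.14 kg. Origin: centre of its underside; z along its axis towards the cap. May be absent.
- bottle3: Closed liquid bottle, white plastic with a grey cap, standing at the start: eight-sided body 46 mm across flats (flats face its own x, y and the diagonals) and 82 mm high, then a round cap 27 mm across up to 104 mm. About 0.14 kg. Origin: centre of its underside; z along its axis towards the cap. May be absent.
- bottle1_mid (a point): Point on that bottle's axis at the middle of its body, 41 mm from the underside; lying in a cradle it should be at that cradle's point.
- bottle2_mid (a point): Point on that bottle's axis at the middle of its body, 41 mm from the underside; lying in a cradle it should be at that cradle's point.
- bottle3_mid (a point): Point on that bottle's axis at the middle of its body, 41 mm from the underside; lying in a cradle it should be at that cradle's point.
- cradle0 (a point): Middle of a cradle: the point where the mid-body point of a well-laid bottle comes to lie, on the bottle's axis, 81 mm above the bench.
- cradle1 (a point): Middle of a cradle: the point where the mid-body point of a well-laid bottle comes to lie, on the bottle's axis, 81 mm above the bench.
- cradle2 (a point): Middle of a cradle: the point where the mid-body point of a well-laid bottle comes to lie, on the bottle's axis, 81 mm above the bench.
- jar1: Toppled powder jar: white square body 50 x 50 mm, 70 mm long, and a round grey lid 44 mm across, 20 mm thick, 90 mm overall, about 0.12 kg; lies on a flat side at the start. Origin at half its overall length, on its axis; its x axis points along it to the lid (so x points up when it stands, origin then 45 mm up).
- jar2: Toppled powder jar: white square body 50 x 50 mm, 70 mm long, and a round grey lid 44 mm across, 20 mm thick, 90 mm overall, about 0.12 kg; lies on a flat side at the start. Origin at half its overall length, on its axis; its x axis points along it to the lid (so x points up when it stands, origin then 45 mm up).
- plaster_model: Bystander: round plaster tooth model, 68 mm across, 32 mm high. Origin: centre of its underside.
- dropper: Bystander: small amber dropper bottle, 32 mm across, 75 mm high. Origin: centre of its underside.
- tile: Bystander: glazed mixing tile 100 x 160 x 10 mm. Origin: centre of its underside.

How it is judged:
By the outcome, as a careful person would: the job done as asked, in the order asked, and still so for the second after the job is handed in, with the robot touching nothing.
Of bottle1, bottle2, bottle3 only 2 to 3 are there at a start; the rules pass over those that are not, and their reading is None.
At some moment in a run one of jar1, jar2 may be knocked a few centimetres aside while the robot is not near it.
Once in a run the grip may slacken for a moment while it holds something.
It also fails if it takes over 208 s, if anything falls off the work surface, if the arm or the gripper's body presses on something with over 40 N, if the wrist force passes 120 N, or if a joint passes its speed limit or range.

### The arm

A 6-joint arm with a two-finger parallel gripper is mounted at the origin on the work surface. World frame = base frame: x ahead of the robot, y to its left, z up, the work surface at z = 0. Lengths are in m, angles in rad, forces in N, time in s.
With the tool pointing down it reaches from about 0.3 to 0.85 m from the base axis. Payload 5.4 kg.
Tool frame: the origin (TCP) lies midway between the tips of the shut fingers; the grasp point (between the pads) lies 19 mm behind it (pinch_z is the distance from the TCP to the grasp point, in m); y points along the fingers, x is the direction in which the jaws open and shut, and the axes are right-handed (so a half turn about y gives the same grasp; the last joint's range is limited). The gripper opens to 85 mm and grips with 20 to 120 N. Pads are 22 mm wide; open, the fingers measure 114 mm over their backs; the gripper's body (76 mm by 85 mm) begins 54 mm behind the grasp point. The pads swing forward as they close: fully open they stand 13 mm farther back than shut.
Start: joints at [1.125, 0.158, 1.597, -0, 1.386, -0.21], TCP at [0.134, 0.559, 0.203] pointing down, gripper open.
Joint ranges: [-2.91, 2.91], [-0.94, 2.29], [0.18, 2.7], [-1.29, 4.43], [0.17, 2.64], [-3, 3]. Speed limits (rad/s): [2.57, 2.57, 3.14, 3.14, 3.14, 3.14].

### API

Orientations are given as a 3x3 rotation matrix whose columns are the frame's x, y, z axes.
In Python, from station import read_state, camera, hand_in, pinch_z gives the robot as it stands. The module is installed in compiled form; this text tells all that it offers.
- The arm moves only by the tool send_rows, never from a script. Its argument "deltas" is a list of rows, each an object of numbers: "rx", "ry", "rz": the turn, a rotation vector about the tool's x, y, z in degrees; "tx", "ty", "tz": the shift along the tool's x, y, z in mm; "fingers": the opening in per cent of the stroke, from 0 (shut) to 100 (fully open). A call has 1 to 10 rows; each row shifts and turns the commanded pose from where the row before left it, along the tool's axes as they then stand; what a row does not reach is not made up. A row lasts 1/8 s, in which the tool goes at most 62.5 mm and 10.7 degrees, less where a joint would pass 70% of its speed; a pose out of reach is approached as far as the arm can. A call with a gripper value outside its range is refused whole. The fingers move at their own pace and stop on an object; the grip force is fixed at half the most. Time passes only in rows, so rows that do not move let the fingers close. It gives the time, the measured TCP pose, the force and the opening at its end, in the units of the state.
- read_state(): the state, without advancing time (a new reading comes with each control period).
- camera(name): name is "scene" or "top"; returns a dict with "color" (400x640x3 uint8, red, green, blue), "range_z" (400x640 float32, m along the optical axis (not along the pixel's ray), 0 where there is no reading), "camera_matrix" (3x3 intrinsics, pixels), "dist_coeffs" ([k1, k2, p1, p2, k3] as OpenCV has them; the pictures are not rectified), "extrinsics" (4x4, takes a point from world to camera coordinates). Camera axes: x right, y up, looking along -z (the intrinsics and any distortion apply to the point x, -y, -z); pixel columns grow to the right and rows downward; lengths in m; the calibration is good to about 2 mm. A picture is of the moment at which its call begins.
- hand_in(): hands the job in, once; it reports no verdict.
The state is a dict: "time_s": time; "qpos": joint angles; "joint_vel": joint speeds; "joint_efforts": joint torques, N m; "tcp_pos": TCP position; "orientation": TCP orientation; "contact_force": force on the tool from outside, world axes, zero at the start; "wrist_torque": the same for the moment, N m; "opening": finger opening in m.
Only numpy, scipy, OpenCV 4.12 (cv2) and the standard library are available. Lean on these libraries where they do the work, as an engineer would, in place of code of your own. Each camera call takes 0.05 s, during which the arm holds its last target. There are 200 camera calls.

## Working session

There is one attempt and no reset: what is moved stays moved. The work goes in short steps, Python scripts to look and compute and a tool call to move; the robot and the scene stay as the last step left them, time stands still between calls to the robot, and variables do not carry over. Pictures are saved under pics/ and viewed, about 12 in all and at most 16, crops included, and the job is handed in when it is done.

Besides the shell and the picture viewer there is one more tool, called after ">>>" in YAML: its name, and indented under it one key for each argument. send_rows: Moves the arm, as the interface text tells. Its arguments: {"type":"object","properties":{"deltas":{"type":"array","items":{"type":"object","properties":{"rx":{"type":"number"},"ry":{"type":"number"},"rz":{"type":"number"},"tx":{"type":"number"},"ty":{"type":"number"},"tz":{"type":"number"},"fingers":{"type":"number"}}}}},"required":["deltas"]}

```bash
mkdir -p pics; cat > h.py <<'E'
import numpy as np, cv2, json
from station import read_state, camera, hand_in, pinch_z
def cloud(c):
    K=np.array(c['camera_matrix']);d=np.array(c['dist_coeffs']);E=np.array(c['extrinsics'])
    z=c['range_z'];h,w=z.shape
    u,v=np.meshgrid(np.arange(w),np.arange(h))
    p=cv2.undistortPoints(np.stack([u,v],-1).reshape(-1,1,2).astype(np.float64),K,d).reshape(h,w,2)
    P=np.stack([p[...,0]*z,-p[...,1]*z,-z],-1)
    W=(P-E[:3,3])@E[:3,:3]
    W[z==0]=np.nan
    return W
def proj(c,X):
    K=np.array(c['camera_matrix']);d=np.array(c['dist_coeffs']);E=np.array(c['extrinsics'])
    P=np.atleast_2d(X)@E[:3,:3].T+E[:3,3]; P=P*[1,-1,-1]
    return cv2.projectPoints(P,np.zeros(3),np.zeros(3),K,d)[0].reshape(-1,2)
def shot(name,f):
    c=camera(name); cv2.imwrite('pics/'+f,c['color'][...,::-1]); np.savez('pics/'+f[:-4],**c); return c
E
python3 - <<'E'
from h import *
a=shot('scene','s1.png');b=shot('top','t1.png')
np.set_printoptions(precision=3,suppress=True)
s=read_state();print(s['tcp_pos'],s['orientation'],s['opening'],pinch_z,s['contact_force'])
for c in(a,b):
    E=np.array(c['extrinsics']);print(-E[:3,:3].T@E[:3,3], E[:3,:3])
W=cloud(b); g=W[...,2]
m=np.clip(g/0.2*255,0,255); m[np.isnan(g)]=0
cv2.imwrite('pics/t1h.png',cv2.applyColorMap(m.astype(np.uint8),cv2.COLORMAP_JET))
E
```

```text
[0.134 0.559 0.202] [[ 0.234 -0.001 -0.972]
 [ 0.972 -0.002  0.234]
 [-0.002 -1.     0.   ]] 0.0854899948691436 0.0187 [ 0.832  0.518 -0.048]
[1.374 0.241 0.732] [[-0.282  0.959  0.019]
 [-0.584 -0.187  0.79 ]
 [ 0.761  0.212  0.613]]
[0.424 0.023 1.445] [[-0.003 -1.    -0.004]
 [ 0.995 -0.004  0.098]
 [-0.098 -0.004  0.995]]
```

View pics/s1.png

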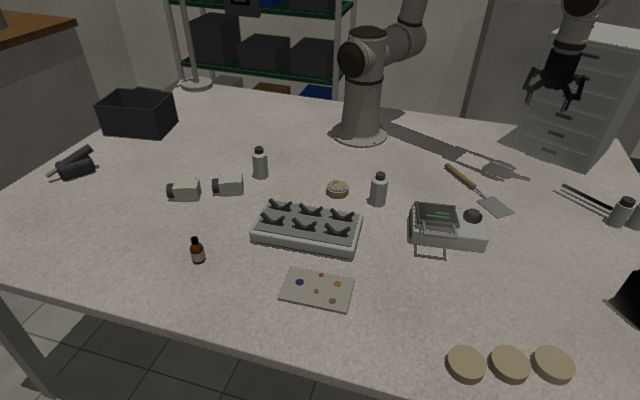

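View pics/t1.png

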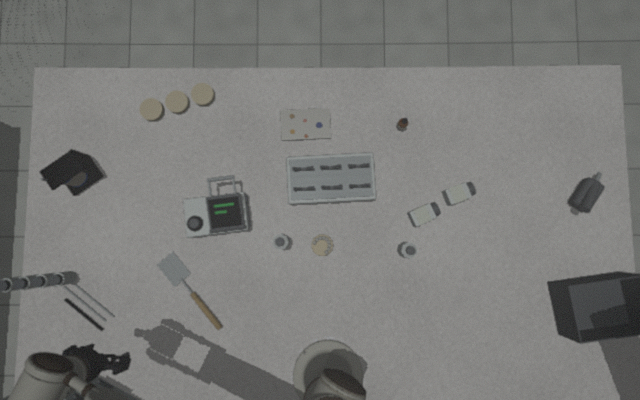

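```bash
python3 - <<'E'
from h import *
np.set_printoptions(precision=3,suppress=True)
b=dict(np.load('pics/t1.npz'));a=dict(np.load('pics/s1.npz'))
W=cloud(b)
print(np.nanmedian(W[100:300:10,100:560:10,2]))
def rep(n,u0,u1,v0,v1,zmin):
    w=W[v0:v1,u0:u1].reshape(-1,3); w=w[w[:,2]>zmin]
    if len(w)<4: print(n,len(w));return
    r=cv2.minAreaRect((w[:,:2]*1000).astype(np.float32)); print(n,len(w),'mean',w.mean(0),'max z',w[:,2].max(),'rect mm',np.round(np.array(r[0])),np.round(r[1]),round(r[2],1))
rep('b1',265,300,228,255,.07);rep('b1cap',265,300,228,255,.095)
rep('b2',392,422,236,262,.07);rep('b2cap',392,422,236,262,.095)
rep('jarA',404,442,198,230,.015);rep('jarA top',404,442,198,230,.04);rep('jarB',440,480,178,208,.015);rep('jarB top',440,480,178,208,.04)
rep('mixer',280,382,145,210,.035)
rep('ctrl',178,250,170,242,.04);rep('bar',205,245,172,191,.03);rep('screen',205,250,192,235,.05);rep('button',182,205,210,235,.06)
rep('plaster',305,338,230,262,.015);rep('dropper',390,415,112,135,.03);rep('tile',275,335,104,144,.004)
rep('far',0,80,265,295,.03)
c1=a['color'][170:280,220:500];c2=a['color'][180:250,550:640];c3=b['color'][160:260,170:310];
cv=np.zeros((590,800,3),np.uint8)
x=cv2.resize(c1,(784,308),interpolation=3);cv[:308,:784]=x
x=cv2.resize(c2,(360,280),interpolation=3);cv[309:589,:360]=x
x=cv2.resize(c3,(392,280),interpolation=3);cv[309:589,380:772]=x
cv2.imwrite('pics/crop1.png',cv[...,::-1])
E
```

```text
0.0002458867936307767
b1 202 mean [0.408 0.142 0.09 ] max z 0.10920298739509735 rect mm [408. 143.] [45. 46.] 14.7
b1cap 65 mean [0.408 0.143 0.103] max z 0.10920298739509735 rect mm [408. 144.] [23. 24.] 0.2
b2 210 mean [ 0.382 -0.239  0.09 ] max z 0.10888264742811105 rect mm [ 381. -241.] [46. 46.] 28.5
b2cap 70 mean [ 0.381 -0.241  0.103] max z 0.10888264742811105 rect mm [ 381. -241.] [27. 23.] 89.9
jarA 498 mean [ 0.49  -0.296  0.047] max z 0.059195943059098206 rect mm [ 492. -300.] [50. 92.] 24.4
jarA top 442 mean [ 0.49  -0.296  0.049] max z 0.059195943059098206 rect mm [ 492. -300.] [50. 91.] 25.3
jarB 498 mean [ 0.554 -0.404  0.047] max z 0.06192275327349314 rect mm [ 556. -410.] [50. 91.] 20.4
jarB top 441 mean [ 0.554 -0.405  0.049] max z 0.06192275327349314 rect mm [ 556. -409.] [50. 90.] 21.5
mixer 4124 mean [ 0.602 -0.011  0.046] max z 0.08162153105042447 rect mm [603. -11.] [150. 274.] 2.7
ctrl 2611 mean [0.497 0.34  0.064] max z 0.09433468072960317 rect mm [516. 348.] [169. 193.] 6.9
bar 162 mean [0.59  0.32  0.085] max z 0.09433468072960317 rect mm [581. 321.] [47. 81.] 4.9
screen 1418 mean [0.494 0.31  0.07 ] max z 0.08592091728440072 rect mm [494. 311.] [126. 129.] 1.5
button 169 mean [0.463 0.404 0.067] max z 0.07904779231252299 rect mm [463. 404.] [47. 42.] 89.4
plaster 371 mean [0.396 0.017 0.025] max z 0.038221303695378815 rect mm [396.  17.] [62. 65.] 89.7
dropper 91 mean [ 0.772 -0.235  0.056] max z 0.08052794048362852 rect mm [ 773. -235.] [29. 24.] 46.5
tile 1546 mean [0.782 0.069 0.01 ] max z 0.020089630044393576 rect mm [784.  72.] [191. 129.] 89.8
far 914 mean [0.295 0.864 0.073] max z 0.0958845802593443 rect mm [293. 868.] [ 41. 184.] 5.4
```

View pics/crop1.png

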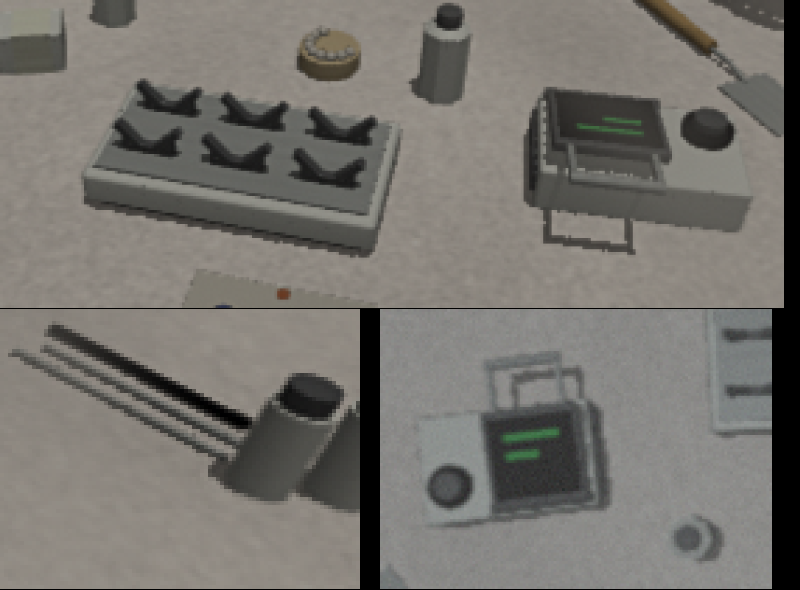

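```bash
python3 - <<'E'
from h import *
np.set_printoptions(precision=3,suppress=True)
for f in('t1','s1'):
    b=dict(np.load(f'pics/{f}.npz'));W=cloud(b).reshape(-1,3)
    n=W[(abs(W[:,0]-.5)<.2)&(abs(W[:,1]-.34)<.14)&(W[:,2]>.03)]
    th=np.deg2rad(5.5);ax=np.array([np.cos(th),np.sin(th)]);ay=np.array([-ax[1],ax[0]])
    l=np.c_[n[:,:2]@ax,n[:,:2]@ay,n[:,2]]
    # box top corners
    bx=n[(l[:,0]<.555)]; r=cv2.minAreaRect((bx[:,:2]*1000).astype(np.float32));print(f,'box',r)
    print('x range',np.percentile(l[:,0],[.5,99.5]),'y',np.percentile(l[:,1],[.5,99.5]))
    # z profile vs x for screen columns
    yb=np.percentile(l[:,1],.5)
    for x in np.arange(l[:,0].min(),l[:,0].max(),.01):
        k=(abs(l[:,0]-x)<.005)&(l[:,1]>yb+.02)&(l[:,1]<yb+.09)
        if k.sum(): print(round(x,3),k.sum(),np.round(np.percentile(l[k,2],[10,50,90]),3), np.round(l[k,1].mean(),3))
    bar=n[(l[:,0]>.605)&(n[:,2]>.05)] ;print('bar',len(bar),bar.mean(0), np.percentile(l[(l[:,0]>.605)&(n[:,2]>.05)],[2,98],axis=0))
E
```

```text
t1 box ((478.68109130859375, 342.105712890625), (94.88969421386719, 196.63941955566406), 6.653631687164307)
x range [0.462 0.629] y [0.198 0.392]
0.46 17 [0.036 0.046 0.05 ] 0.261
0.47 80 [0.049 0.06  0.064] 0.253
0.48 75 [0.06  0.064 0.069] 0.253
0.49 80 [0.063 0.067 0.07 ] 0.252
0.5 78 [0.064 0.068 0.071] 0.253
0.51 75 [0.065 0.07  0.073] 0.253
0.52 80 [0.067 0.071 0.075] 0.254
0.53 79 [0.07  0.073 0.076] 0.253
0.54 77 [0.071 0.075 0.079] 0.252
0.55 77 [0.073 0.077 0.081] 0.254
0.56 79 [0.075 0.078 0.082] 0.253
0.57 75 [0.076 0.079 0.083] 0.252
0.58 32 [0.046 0.052 0.08 ] 0.247
0.59 8 [0.077 0.082 0.084] 0.225
0.6 10 [0.076 0.08  0.083] 0.226
0.61 6 [0.08  0.084 0.087] 0.226
0.62 49 [0.083 0.087 0.092] 0.253
0.63 43 [0.083 0.087 0.092] 0.253
bar 134 [0.594 0.322 0.086] [[0.607 0.224 0.079]
 [0.631 0.303 0.093]]
s1 box ((477.3868713378906, 340.84552001953125), (94.82484436035156, 190.86427307128906), 5.745517253875732)
x range [0.467 0.632] y [0.199 0.389]
0.47 20 [0.062 0.064 0.065] 0.259
0.48 33 [0.065 0.067 0.068] 0.252
0.49 43 [0.067 0.068 0.07 ] 0.255
0.5 52 [0.069 0.07  0.072] 0.255
0.51 46 [0.071 0.072 0.073] 0.255
0.52 48 [0.073 0.074 0.075] 0.254
0.53 55 [0.074 0.075 0.076] 0.256
0.54 45 [0.076 0.077 0.078] 0.251
0.55 75 [0.051 0.078 0.079] 0.256
0.56 112 [0.05  0.054 0.081] 0.257
0.57 157 [0.051 0.075 0.082] 0.257
0.58 170 [0.032 0.048 0.08 ] 0.249
0.59 9 [0.049 0.08  0.082] 0.229
0.6 6 [0.083 0.084 0.085] 0.227
0.61 7 [0.084 0.085 0.086] 0.226
0.62 25 [0.086 0.089 0.09 ] 0.252
0.63 117 [0.082 0.087 0.091] 0.255
bar 195 [0.598 0.322 0.087] [[0.607 0.225 0.08 ]
 [0.633 0.303 0.092]]
```

```bash
cat >> h.py <<'E'
from scipy.spatial.transform import Rotation as Ro
def R(a,t=0):
    a=np.deg2rad(a);x=np.array([np.cos(a),np.sin(a),0]);y=np.array([0,0,-1.])
    return np.c_[x,y,np.cross(x,y)]@Ro.from_euler('x',t,degrees=True).as_matrix()
def plan(wps,start=None):
    "wps: (grasp point pos, R[, max mm/row, max deg/row])"
    if start is None:
        s=read_state();p=np.array(s['tcp_pos']);Q=np.array(s['orientation']).reshape(3,3)
        print('q',np.round(s['qpos'],2),'t',s['time_s'])
    else: p,Q=start
    for w in wps:
        tp=np.array(w[0])+w[1][:,1]*0.0187; mm=w[2] if len(w)>2 else 40; dg=w[3] if len(w)>3 else 8
        rv=Ro.from_matrix(Q.T@w[1]).as_rotvec(degrees=True)
        n=max(1,int(np.ceil(max(np.linalg.norm(tp-p)*1000/mm,np.linalg.norm(rv)/dg))))
        print('-- n',n,'grasp->',np.round(w[0],3)); p0=p.copy()
        for k in range(n):
            d=Q.T@(p0+(tp-p0)*(k+1)/n-p)*1000; d=np.round(d)
            r=Ro.from_matrix(Q.T@w[1]).as_rotvec(degrees=True)/(n-k); r=np.round(r*2)/2
            print(json.dumps({a:float(b) for a,b in zip(['tx','ty','tz','rx','ry','rz'],[*d,*r]) if b}).replace('.0,',',').replace('.0}','}').replace('"',''))
            p=p+Q@d/1000; Q=Q@Ro.from_rotvec(r,degrees=True).as_matrix()
E
python3 - <<'E'
from h import *
th=5.5;ax=np.array([np.cos(np.deg2rad(th)),np.sin(np.deg2rad(th)),0]);ay=np.array([-ax[1],ax[0],0])
H=ax*.473+ay*.264+[0,0,.057]
A=R(th)
B=lambda t:H+.155*(np.cos(t)*ax+np.array([0,0,np.sin(t)]))
plan([(B(.17)+[0,0,.09],A),(B(.17),A,30)])
print('LIFT')
plan([(B(t),A,40) for t in np.arange(.24,.88,.07)],start=(B(.17)-[0,0,.0187],A))
E
```

```text
q [ 1.12  0.16  1.6  -0.    1.39 -0.21] t 0.1
-- n 14 grasp-> [0.598 0.323 0.173]
{tx: -9, ty: 3, tz: -36, ry: 5}
{tx: -5, ty: 4, tz: -37, ry: 5}
{tx: -2, ty: 3, tz: -37, ry: 5}
{tx: 1, ty: 3, tz: -37, ry: 5}
{tx: 4, ty: 4, tz: -37, ry: 5}
{tx: 7, ty: 3, tz: -36, ry: 5}
{tx: 11, ty: 4, tz: -36, ry: 5}
{tx: 14, ty: 3, tz: -35, ry: 5}
{tx: 16, ty: 3, tz: -33, ry: 5}
{tx: 20, ty: 4, tz: -31, ry: 5}
{tx: 22, ty: 3, tz: -30, ry: 5}
{tx: 24, ty: 3, tz: -28, ry: 5.5}
{tx: 28, ty: 4, tz: -25, ry: 5}
{tx: 29, ty: 3, tz: -23, ry: 5.5}
-- n 4 grasp-> [0.598 0.323 0.083]
{ty: 23}
{ty: 22}
{ty: 23}
{ty: 22}
LIFT
-- n 1 grasp-> [0.595 0.323 0.094]
{tx: -2, ty: -11}
-- n 1 grasp-> [0.592 0.322 0.104]
{tx: -3, ty: -10}
-- n 1 grasp-> [0.589 0.322 0.114]
{tx: -4, ty: -10}
-- n 1 grasp-> [0.584 0.321 0.124]
{tx: -4, ty: -10}
-- n 1 grasp-> [0.579 0.321 0.134]
{tx: -5, ty: -10}
-- n 1 grasp-> [0.574 0.32  0.143]
{tx: -6, ty: -9}
-- n 1 grasp-> [0.567 0.32  0.152]
{tx: -6, ty: -9}
-- n 1 grasp-> [0.56  0.319 0.16 ]
{tx: -7, ty: -8}
-- n 1 grasp-> [0.553 0.318 0.168]
{tx: -8, ty: -8}
-- n 1 grasp-> [0.545 0.318 0.175]
{tx: -8, ty: -7}
```

>>> send_rows:
  deltas:
    - {"tx":-9,"ty":3,"tz":-36,"ry":5,"fingers":40}
    - {"tx":-5,"ty":4,"tz":-37,"ry":5}
    - {"tx":-2,"ty":3,"tz":-37,"ry":5}
    - {"tx":1,"ty":3,"tz":-37,"ry":5}
    - {"tx":4,"ty":4,"tz":-37,"ry":5}
    - {"tx":7,"ty":3,"tz":-36,"ry":5}
    - {"tx":11,"ty":4,"tz":-36,"ry":5}
    - {"tx":14,"ty":3,"tz":-35,"ry":5}
    - {"tx":16,"ty":3,"tz":-33,"ry":5}
    - {"tx":20,"ty":4,"tz":-31,"ry":5}

```text
invalid input
```

>>> send_rows:
  deltas:
    - {"tx":22,"ty":3,"tz":-30,"ry":5}
    - {"tx":24,"ty":3,"tz":-28,"ry":5.5}
    - {"tx":28,"ty":4,"tz":-25,"ry":5}
    - {"tx":29,"ty":3,"tz":-23,"ry":5.5}
    - {}
    - {}

```text
invalid input
```

```bash
python3 - <<'E'
from h import *
th=5.5;ax=np.array([np.cos(np.deg2rad(th)),np.sin(np.deg2rad(th)),0]);ay=np.array([-ax[1],ax[0],0])
H=ax*.473+ay*.264+[0,0,.057]
A=R(th)
B=lambda t:H+.155*(np.cos(t)*ax+np.array([0,0,np.sin(t)]))
s=read_state();print(s['tcp_pos'],s['orientation'],s['opening'])
plan([(B(.17),A,30)])
E
```

```text
[0.13408794 0.55852952 0.20167162] [[ 2.33626894e-01 -7.63983102e-04 -9.72326021e-01]
 [ 9.72324772e-01 -1.60157877e-03  2.33627852e-01]
 [-1.73574445e-03 -9.99998426e-01  3.68667821e-04]] 0.0854899948691436
q [ 1.12  0.16  1.6  -0.    1.39 -0.21] t 0.1
-- n 18 grasp-> [0.598 0.323 0.083]
{tx: -7, ty: 8, tz: -28, ry: 4}
{tx: -4, ty: 7, tz: -29, ry: 4}
{tx: -3, ty: 8, tz: -28, ry: 4}
{tx: -1, ty: 7, tz: -29, ry: 4}
{tx: 1, ty: 8, tz: -29, ry: 4}
{tx: 4, ty: 8, tz: -29, ry: 4}
{tx: 5, ty: 7, tz: -28, ry: 4}
{tx: 7, ty: 8, tz: -28, ry: 4}
{tx: 10, ty: 8, tz: -28, ry: 4}
{tx: 11, ty: 7, tz: -26, ry: 4}
{tx: 13, ty: 8, tz: -26, ry: 4}
{tx: 14, ty: 7, tz: -25, ry: 4}
{tx: 17, ty: 8, tz: -24, ry: 4}
{tx: 18, ty: 8, tz: -22, ry: 4}
{tx: 19, ty: 7, tz: -22, ry: 3.5}
{tx: 21, ty: 8, tz: -20, ry: 4}
{tx: 22, ty: 8, tz: -18, ry: 3.5}
{tx: 23, ty: 7, tz: -17, ry: 4}
```

>>> send_rows:
  deltas:
    - {"tx":-9,"ty":3,"tz":-36,"rx":0,"ry":5,"rz":0,"fingers":40}
    - {"tx":-5,"ty":4,"tz":-37,"rx":0,"ry":5,"rz":0,"fingers":40}
    - {"tx":-2,"ty":3,"tz":-37,"rx":0,"ry":5,"rz":0,"fingers":40}
    - {"tx":1,"ty":3,"tz":-37,"rx":0,"ry":5,"rz":0,"fingers":40}
    - {"tx":4,"ty":4,"tz":-37,"rx":0,"ry":5,"rz":0,"fingers":40}
    - {"tx":7,"ty":3,"tz":-36,"rx":0,"ry":5,"rz":0,"fingers":40}
    - {"tx":11,"ty":4,"tz":-36,"rx":0,"ry":5,"rz":0,"fingers":40}
    - {"tx":14,"ty":3,"tz":-35,"rx":0,"ry":5,"rz":0,"fingers":40}
    - {"tx":16,"ty":3,"tz":-33,"rx":0,"ry":5,"rz":0,"fingers":40}
    - {"tx":20,"ty":4,"tz":-31,"rx":0,"ry":5,"rz":0,"fingers":40}

```text
time_s: 1.35
tcp_pos: [0.4663, 0.3904, 0.168]
orientation: [[0.896, -0.001, -0.443], [0.443, -0.0, 0.896], [-0.001, -1.0, 0.0]]
contact_force: [-0.4, -0.1, -0.1]
opening: 0.0339
```

>>> send_rows:
  deltas:
    - {"tx":22,"ty":3,"tz":-30,"rx":0,"ry":5,"rz":0,"fingers":40}
    - {"tx":24,"ty":3,"tz":-28,"rx":0,"ry":5.5,"rz":0,"fingers":40}
    - {"tx":28,"ty":4,"tz":-25,"rx":0,"ry":5,"rz":0,"fingers":40}
    - {"tx":29,"ty":3,"tz":-23,"rx":0,"ry":5.5,"rz":0,"fingers":40}
    - {"tx":0,"ty":0,"tz":0,"rx":0,"ry":0,"rz":0,"fingers":40}
    - {"tx":0,"ty":0,"tz":0,"rx":0,"ry":0,"rz":0,"fingers":40}

```text
time_s: 2.1
tcp_pos: [0.5971, 0.3239, 0.155]
orientation: [[0.995, -0.001, -0.097], [0.097, 0.0, 0.995], [-0.001, -1.0, 0.0]]
contact_force: [-0.5, -0.0, -0.4]
opening: 0.034
```

```bash
python3 - <<'E'
s=open('h.py').read()
s=s.replace(" if b})","})").replace(".replace('\"','')","")
open('h.py','w').write(s)
E
cat >> h.py <<'E'
def st():
    s=read_state();print('tcp',np.round(s['tcp_pos'],4),'q',np.round(s['qpos'],2),'open',round(s['opening'],4),'F',np.round(s['contact_force'],1),'t',round(s['time_s'],1))
    print(np.round(np.array(s['orientation']),3).tolist())
E
python3 - <<'E'
from h import *
th=5.5;ax=np.array([np.cos(np.deg2rad(th)),np.sin(np.deg2rad(th)),0]);ay=np.array([-ax[1],ax[0],0])
H=ax*.473+ay*.264+[0,0,.057]
A=R(th)
B=lambda t:H+.155*(np.cos(t)*ax+np.array([0,0,np.sin(t)]))
st()
plan([(B(.17),A,30)])
E
```

```text
tcp [0.5971 0.3239 0.155 ] q [0.32 0.46 1.32 0.   1.36 0.22] open 0.034 F [-0.5 -0.  -0.4] t 2.1
[[0.995, -0.001, -0.097], [0.097, 0.0, 0.995], [-0.001, -1.0, 0.0]]
q [0.32 0.46 1.32 0.   1.36 0.22] t 2.1
-- n 4 grasp-> [0.598 0.323 0.083]
{"tx": 0, "ty": 23, "tz": -0, "rx": -0, "ry": 0, "rz": -0}
{"tx": 0, "ty": 22, "tz": -1, "rx": -0, "ry": 0, "rz": -0}
{"tx": 0, "ty": 23, "tz": 0, "rx": -0, "ry": 0, "rz": -0}
{"tx": 1, "ty": 23, "tz": -0, "rx": -0, "ry": 0, "rz": -0}
```

>>> send_rows:
  deltas:
    - {"tx":0,"ty":23,"tz":0,"rx":0,"ry":0,"rz":0,"fingers":40}
    - {"tx":0,"ty":23,"tz":-1,"rx":0,"ry":0,"rz":0,"fingers":40}
    - {"tx":0,"ty":23,"tz":0,"rx":0,"ry":0,"rz":0,"fingers":40}
    - {"tx":1,"ty":22,"tz":0,"rx":0,"ry":0,"rz":0,"fingers":40}
    - {"tx":0,"ty":0,"tz":0,"rx":0,"ry":0,"rz":0,"fingers":0}
    - {"tx":0,"ty":0,"tz":0,"rx":0,"ry":0,"rz":0,"fingers":0}
    - {"tx":0,"ty":0,"tz":0,"rx":0,"ry":0,"rz":0,"fingers":0}
    - {"tx":0,"ty":0,"tz":0,"rx":0,"ry":0,"rz":0,"fingers":0}
    - {"tx":0,"ty":0,"tz":0,"rx":0,"ry":0,"rz":0,"fingers":0}

```text
time_s: 3.22
tcp_pos: [0.5992, 0.3227, 0.065]
orientation: [[0.995, 0.001, -0.096], [0.096, 0.0, 0.995], [0.001, -1.0, 0.0]]
contact_force: [-0.3, -0.1, -0.1]
opening: -0.0001
```

>>> send_rows:
  deltas:
    - {"tx":-2,"ty":-11,"tz":0,"rx":0,"ry":0,"rz":0,"fingers":0}
    - {"tx":-3,"ty":-10,"tz":0,"rx":0,"ry":0,"rz":0,"fingers":0}
    - {"tx":-4,"ty":-10,"tz":0,"rx":0,"ry":0,"rz":0,"fingers":0}
    - {"tx":-4,"ty":-10,"tz":0,"rx":0,"ry":0,"rz":0,"fingers":0}
    - {"tx":-5,"ty":-10,"tz":0,"rx":0,"ry":0,"rz":0,"fingers":0}
    - {"tx":-6,"ty":-9,"tz":0,"rx":0,"ry":0,"rz":0,"fingers":0}
    - {"tx":-6,"ty":-9,"tz":0,"rx":0,"ry":0,"rz":0,"fingers":0}
    - {"tx":-7,"ty":-8,"tz":0,"rx":0,"ry":0,"rz":0,"fingers":0}
    - {"tx":-8,"ty":-8,"tz":0,"rx":0,"ry":0,"rz":0,"fingers":0}
    - {"tx":-8,"ty":-7,"tz":0,"rx":0,"ry":0,"rz":0,"fingers":0}

```text
time_s: 4.47
tcp_pos: [0.5456, 0.3176, 0.1571]
orientation: [[0.995, -0.0, -0.096], [0.096, 0.0, 0.995], [-0.0, -1.0, 0.0]]
contact_force: [-0.2, -0.2, 0.1]
opening: 0.0001
```

```bash
python3 - <<'E'
from h import *
st()
b=shot('scene','s2.png');W=cloud(b).reshape(-1,3)
ax=np.array([np.cos(np.deg2rad(5.5)),np.sin(np.deg2rad(5.5))]);ay=np.array([-ax[1],ax[0]])
l=np.c_[W[:,:2]@ax,W[:,:2]@ay,W[:,2]]
for y in (.215,.235,.264,.29,.305):
    k=l[(abs(l[:,1]-y)<.008)&(l[:,0]>.46)&(l[:,0]<.60)&(l[:,2]>.062)&(l[:,2]<.16)]
    if len(k)>5: print(y,len(k),'slope deg',np.rad2deg(np.arctan(np.polyfit(k[:,2],k[:,0],1)[0]**-1)), k[:,2].min(),k[:,2].max())
cv2.imwrite('pics/c2.png',cv2.resize(b['color'][140:280,370:530],None,fx=4,fy=4)[...,::-1])
E
```

```text
tcp [0.5456 0.3176 0.1571] q [0.34 0.34 1.48 0.   1.33 0.24] open 0.0001 F [-0.2 -0.2  0.1] t 4.5
[[0.995, -0.0, -0.096], [0.096, 0.0, 0.995], [-0.0, -1.0, 0.0]]
0.215 126 slope deg 10.318962469588405 0.06369379005042088 0.0827860644781047
0.235 144 slope deg 9.674294193842828 0.06224181342288741 0.08291316220173135
0.264 138 slope deg 9.68626682659682 0.06249416004585808 0.08250180781629367
0.29 146 slope deg 9.707929557675632 0.0640206741097946 0.08369833637984844
0.305 150 slope deg 9.275013530161116 0.062183617644882457 0.08475239585266385
```

View pics/c2.png

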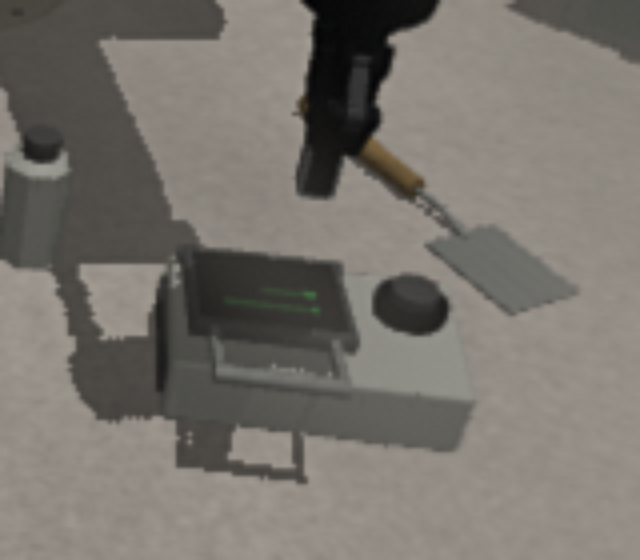

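```bash
python3 - <<'E'
from h import *
np.set_printoptions(precision=3,suppress=True)
b=dict(np.load('pics/s2.npz'))
s=read_state();print(proj(b,s['tcp_pos']),proj(b,[.598,.323,.086]))
print(((proj(b,s['tcp_pos'])-[370,140])*4),(proj(b,[.598,.323,.086])-[370,140])*4)
W=cloud(b);w=W[140:188,430:470].reshape(-1,3);w=w[w[:,2]>.13];k=w[w[:,2]<np.nanmin(w[:,2])+.02];print(len(k),k.mean(0),k.min(0),k.max(0))
t=shot('top','t2.png');W=cloud(t).reshape(-1,3)
w=W[(abs(W[:,0]-.55)<.13)&(abs(W[:,1]-.31)<.1)&(W[:,2]>.1)];print(len(w),w.mean(0),w.min(0),w.max(0))
E
```

```text
[[445.11 197.45]] [[439.99  234.369]]
[[300.44 229.8 ]] [[279.962 377.476]]
70 [0.555 0.317 0.203] [0.54  0.307 0.191] [0.561 0.33  0.211]
4168 [0.51  0.297 0.519] [0.42  0.213 0.191] [0.603 0.383 0.573]
```

```bash
python3 - <<'E'
from h import *
np.set_printoptions(precision=3,suppress=True)
st()
b=dict(np.load('pics/s2.npz'));W=cloud(b)
for v in range(176,204,2): print(v,[tuple(np.round(W[v,u],3)) for u in (440,444,448,452)])
c=shot('scene','s3.png'); print(abs(c['color'].astype(int)-b['color']).max(-1)[140:200,420:480].mean())
im=cv2.resize(c['color'][100:240,400:500],None,fx=5,fy=5,interpolation=0)
for X in ([.5456,.3176,.1571],[.5456,.3176,.1758]):
    p=(proj(c,X)[0]-[400,100])*5; cv2.circle(im,tuple(int(x) for x in p),4,(255,0,0),-1)
cv2.imwrite('pics/c3.png',im[...,::-1])
E
```

```text
tcp [0.546 0.318 0.158] q [0.34 0.34 1.48 0.   1.33 0.24] open -0.0002 F [ 0.5 -0.2  0.7] t 4.6
[[0.995, 0.001, -0.096], [0.096, 0.001, 0.995], [0.001, -1.0, 0.0]]
176 [(np.float64(0.202), np.float64(0.317), np.float64(0.001)), (np.float64(0.198), np.float64(0.33), np.float64(0.001)), (np.float64(0.578), np.float64(0.309), np.float64(0.239)), (np.float64(0.577), np.float64(0.318), np.float64(0.24))]
178 [(np.float64(0.215), np.float64(0.318), np.float64(0.002)), (np.float64(0.209), np.float64(0.33), np.float64(0.001)), (np.float64(0.555), np.float64(0.312), np.float64(0.219)), (np.float64(0.559), np.float64(0.321), np.float64(0.224))]
180 [(np.float64(0.227), np.float64(0.318), np.float64(0.002)), (np.float64(0.222), np.float64(0.331), np.float64(0.001)), (np.float64(0.559), np.float64(0.313), np.float64(0.217)), (np.float64(0.557), np.float64(0.322), np.float64(0.217))]
182 [(np.float64(0.241), np.float64(0.319), np.float64(0.003)), (np.float64(0.542), np.float64(0.307), np.float64(0.199)), (np.float64(0.558), np.float64(0.314), np.float64(0.211)), (np.float64(0.558), np.float64(0.3
[... 1732 characters left out ...]
(0.324), np.float64(-0.001)), (np.float64(0.321), np.float64(0.336), np.float64(0.0)), (np.float64(0.319), np.float64(0.348), np.float64(0.002)), (np.float64(0.318), np.float64(0.359), np.float64(0.003))]
200 [(np.float64(0.338), np.float64(0.325), np.float64(0.002)), (np.float64(0.335), np.float64(0.336), np.float64(0.003)), (np.float64(0.331), np.float64(0.348), np.float64(0.002)), (np.float64(0.323), np.float64(0.36), np.float64(-0.0))]
202 [(np.float64(0.345), np.float64(0.326), np.float64(-0.0)), (np.float64(0.346), np.float64(0.337), np.float64(0.003)), (np.float64(0.34), np.float64(0.348), np.float64(0.002)), (np.float64(0.337), np.float64(0.36), np.float64(0.002))]
1.8916666666666666
```

View pics/c3.png

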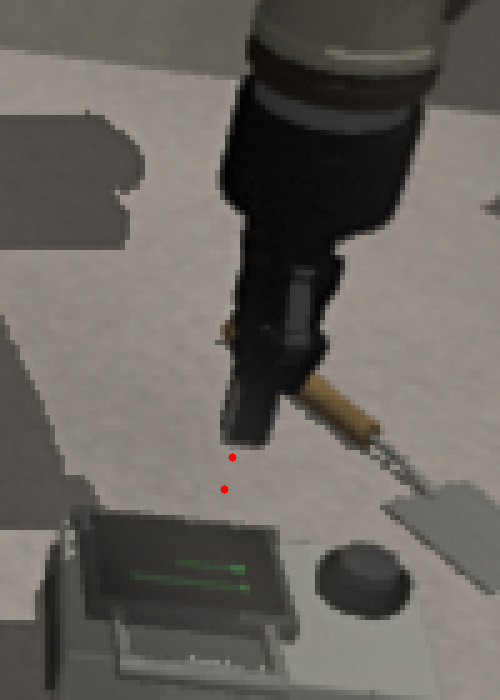

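>>> send_rows:
  deltas:
    - {"tx":26,"ty":0,"tz":0,"rx":0,"ry":0,"rz":0,"fingers":40}
    - {"tx":26,"ty":0,"tz":0,"rx":0,"ry":0,"rz":0,"fingers":40}
    - {"tx":0,"ty":30,"tz":0,"rx":0,"ry":0,"rz":0,"fingers":40}
    - {"tx":0,"ty":30,"tz":0,"rx":0,"ry":0,"rz":0,"fingers":40}
    - {"tx":0,"ty":30,"tz":0,"rx":0,"ry":0,"rz":0,"fingers":40}
    - {"tx":0,"ty":31,"tz":0,"rx":0,"ry":0,"rz":0,"fingers":40}
    - {"tx":0,"ty":0,"tz":0,"rx":0,"ry":0,"rz":0,"fingers":40}

```text
time_s: 5.5
tcp_pos: [0.5952, 0.3215, 0.0318]
orientation: [[0.995, -0.007, -0.096], [0.096, -0.002, 0.995], [-0.007, -1.0, -0.002]]
contact_force: [-1.1, 0.2, -0.5]
opening: 0.0341
```

>>> send_rows:
  deltas:
    - {"tx":0,"ty":0,"tz":0,"rx":0,"ry":0,"rz":0,"fingers":0}
    - {"tx":0,"ty":0,"tz":0,"rx":0,"ry":0,"rz":0,"fingers":0}
    - {"tx":0,"ty":0,"tz":0,"rx":0,"ry":0,"rz":0,"fingers":0}
    - {"tx":0,"ty":0,"tz":0,"rx":0,"ry":0,"rz":0,"fingers":0}
    - {"tx":0,"ty":0,"tz":0,"rx":0,"ry":0,"rz":0,"fingers":0}

```text
time_s: 6.12
tcp_pos: [0.5978, 0.3228, 0.0359]
orientation: [[0.995, -0.0, -0.096], [0.096, 0.0, 0.995], [-0.0, -1.0, 0.0]]
contact_force: [-4.0, -0.1, 1.3]
opening: 0.0099
```

```bash
python3 - <<'E'
from h import *
st()
b=shot('scene','s4.png')
cv2.imwrite('pics/c4.png',cv2.resize(b['color'][140:280,370:530],None,fx=4,fy=4)[...,::-1])
E
```

```text
tcp [0.5978 0.3228 0.0359] q [0.32 0.58 1.4  0.   1.16 0.22] open 0.0099 F [-4.  -0.1  1.3] t 6.1
[[0.995, -0.0, -0.096], [0.096, 0.0, 0.995], [-0.0, -1.0, 0.0]]
```

View pics/c4.png

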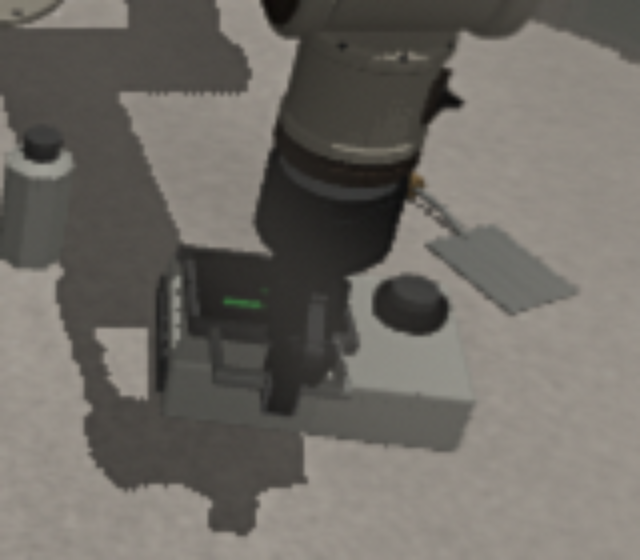

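>>> send_rows:
  deltas:
    - {"tx":-2,"ty":-11,"tz":0,"rx":0,"ry":0,"rz":0,"fingers":0}
    - {"tx":-3,"ty":-10,"tz":0,"rx":0,"ry":0,"rz":0,"fingers":0}
    - {"tx":-4,"ty":-10,"tz":0,"rx":0,"ry":0,"rz":0,"fingers":0}
    - {"tx":-4,"ty":-10,"tz":0,"rx":0,"ry":0,"rz":0,"fingers":0}
    - {"tx":-5,"ty":-10,"tz":0,"rx":0,"ry":0,"rz":0,"fingers":0}
    - {"tx":-6,"ty":-9,"tz":0,"rx":0,"ry":0,"rz":0,"fingers":0}
    - {"tx":-6,"ty":-9,"tz":0,"rx":0,"ry":0,"rz":0,"fingers":0}
    - {"tx":-7,"ty":-8,"tz":0,"rx":0,"ry":0,"rz":0,"fingers":0}
    - {"tx":-8,"ty":-8,"tz":0,"rx":0,"ry":0,"rz":0,"fingers":0}
    - {"tx":-8,"ty":-7,"tz":0,"rx":0,"ry":0,"rz":0,"fingers":0}

```text
time_s: 7.42
tcp_pos: [0.5485, 0.3167, 0.131]
orientation: [[0.995, 0.009, -0.095], [0.095, -0.0, 0.995], [0.009, -1.0, -0.001]]
contact_force: [8.5, -4.1, 0.4]
opening: 0.0096
```

>>> send_rows:
  deltas:
    - {"tx":0,"ty":0,"tz":0,"rx":0,"ry":0,"rz":0,"fingers":0}
    - {"tx":0,"ty":0,"tz":0,"rx":0,"ry":0,"rz":0,"fingers":0}

```text
time_s: 7.68
tcp_pos: [0.5479, 0.3166, 0.1314]
orientation: [[0.995, 0.007, -0.095], [0.095, -0.001, 0.995], [0.007, -1.0, -0.001]]
contact_force: [4.0, -5.6, 6.1]
opening: 0.0097
```

```bash
cat >> h.py <<'E'
def screen(b):
    W=cloud(b).reshape(-1,3)
    ax=np.array([np.cos(np.deg2rad(5.5)),np.sin(np.deg2rad(5.5))]);ay=np.array([-ax[1],ax[0]])
    l=np.c_[W[:,:2]@ax,W[:,:2]@ay,W[:,2]]
    for y in (.215,.235,.264,.29,.305):
        k=l[(abs(l[:,1]-y)<.008)&(l[:,0]>.46)&(l[:,0]<.58)&(l[:,2]>.062)&(l[:,2]<.135)]
        k=k[(k[:,0]-.473)<(k[:,2]-.057)*1.1+.02] if k[:,2].max()>.1 else k
        if len(k)>5: print('screen',y,len(k),np.rad2deg(np.arctan2(1,np.polyfit(k[:,2],k[:,0],1)[0])).round(1))
E
python3 - <<'E'
from h import *
st();screen(shot('scene','s5.png'))
E
```

```text
tcp [0.5479 0.3166 0.1314] q [ 0.33  0.36  1.5  -0.    1.28  0.24] open 0.0097 F [ 4.  -5.6  6.1] t 7.7
[[0.995, 0.007, -0.095], [0.095, -0.001, 0.995], [0.007, -1.0, -0.001]]
screen 0.215 61 48.4
screen 0.235 57 48.8
screen 0.264 53 48.8
screen 0.29 58 48.8
screen 0.305 54 48.8
```

>>> send_rows:
  deltas:
    - {"tx":-3,"ty":-2,"tz":0,"rx":0,"ry":0,"rz":0,"fingers":0}
    - {"tx":0,"ty":0,"tz":0,"rx":0,"ry":0,"rz":0,"fingers":0}
    - {"tx":0,"ty":0,"tz":0,"rx":0,"ry":0,"rz":0,"fingers":40}
    - {"tx":0,"ty":0,"tz":0,"rx":0,"ry":0,"rz":0,"fingers":40}
    - {"tx":0,"ty":0,"tz":0,"rx":0,"ry":0,"rz":0,"fingers":40}
    - {"tx":0,"ty":-40,"tz":0,"rx":0,"ry":0,"rz":0,"fingers":40}
    - {"tx":0,"ty":-40,"tz":0,"rx":0,"ry":0,"rz":0,"fingers":80}
    - {"tx":0,"ty":-40,"tz":0,"rx":0,"ry":0,"rz":0,"fingers":80}
    - {"tx":0,"ty":0,"tz":0,"rx":0,"ry":0,"rz":0,"fingers":80}

```text
time_s: 8.85
tcp_pos: [0.544, 0.3182, 0.2542]
orientation: [[0.995, 0.007, -0.096], [0.096, 0.003, 0.995], [0.007, -1.0, 0.002]]
contact_force: [0.2, -0.5, -0.0]
opening: 0.0679
```

```bash
sed -i 's/\*0\.0187; mm/*PO; mm/; s/^def plan/PO=0.048\ndef plan/' h.py
python3 - <<'E'
from h import *
st();screen(shot('scene','s6.png'))
b=np.array([.408,.142,.043]); A=R(-80,-60); y=A[:,1]
plan([(b-.09*y+[0,0,.12],A,55,10)])
E
```

```text
tcp [0.544  0.3182 0.2542] q [0.34 0.27 1.37 0.   1.5  0.24] open 0.0679 F [ 0.2 -0.5 -0. ] t 8.8
[[0.995, 0.007, -0.096], [0.096, 0.003, 0.995], [0.007, -1.0, 0.002]]
screen 0.215 62 49.8
screen 0.235 56 50.0
screen 0.264 60 49.9
screen 0.29 61 49.9
screen 0.305 55 50.0
q [0.34 0.27 1.37 0.   1.5  0.24] t 8.9
-- n 11 grasp-> [0.485 0.156 0.208]
{"tx": -10, "ty": 6, "tz": -14, "rx": -4.5, "ry": 7, "rz": 4}
{"tx": -9, "ty": 8, "tz": -16, "rx": -4.5, "ry": 7, "rz": 4}
{"tx": -5, "ty": 10, "tz": -15, "rx": -4.5, "ry": 7, "rz": 4}
{"tx": -3, "ty": 11, "tz": -15, "rx": -4.5, "ry": 7, "rz": 4}
{"tx": -1, "ty": 12, "tz": -14, "rx": -4.5, "ry": 7, "rz": 4}
{"tx": 2, "ty": 13, "tz": -13, "rx": -4.5, "ry": 7, "rz": 4}
{"tx": 5, "ty": 14, "tz": -12, "rx": -4.5, "ry": 7, "rz": 4}
{"tx": 7, "ty": 15, "tz": -10, "rx": -4.5, "ry": 7, "rz": 4}
{"tx": 8, "ty": 15, "tz": -7, "rx": -4.5, "ry": 7, "rz": 4.5}
{"tx": 11, "ty": 14, "tz": -6, "rx": -4, "ry": 6.5, "rz": 4}
{"tx": 13, "ty": 14, "tz": -3, "rx": -4, "ry": 7, "rz": 4.5}
```

>>> send_rows:
  deltas:
    - {"tx":-10,"ty":6,"tz":-14,"rx":-4.5,"ry":7,"rz":4,"fingers":80}
    - {"tx":-9,"ty":8,"tz":-16,"rx":-4.5,"ry":7,"rz":4,"fingers":80}
    - {"tx":-5,"ty":10,"tz":-15,"rx":-4.5,"ry":7,"rz":4,"fingers":80}
    - {"tx":-3,"ty":11,"tz":-15,"rx":-4.5,"ry":7,"rz":4,"fingers":80}
    - {"tx":-1,"ty":12,"tz":-14,"rx":-4.5,"ry":7,"rz":4,"fingers":80}
    - {"tx":2,"ty":13,"tz":-13,"rx":-4.5,"ry":7,"rz":4,"fingers":80}
    - {"tx":5,"ty":14,"tz":-12,"rx":-4.5,"ry":7,"rz":4,"fingers":80}
    - {"tx":7,"ty":15,"tz":-10,"rx":-4.5,"ry":7,"rz":4,"fingers":80}
    - {"tx":8,"ty":15,"tz":-7,"rx":-4.5,"ry":7,"rz":4.5,"fingers":80}
    - {"tx":11,"ty":14,"tz":-6,"rx":-4,"ry":6.5,"rz":4,"fingers":80}

```text
time_s: 10.15
tcp_pos: [0.4505, 0.1632, 0.1871]
orientation: [[0.294, -0.803, 0.519], [-0.954, -0.212, 0.212], [-0.06, -0.557, -0.828]]
contact_force: [-0.2, 0.2, -0.1]
opening: 0.0677
```

>>> send_rows:
  deltas:
    - {"tx":13,"ty":14,"tz":-3,"rx":-4,"ry":7,"rz":4.5,"fingers":80}
    - {"tx":0,"ty":0,"tz":0,"rx":0,"ry":0,"rz":0,"fingers":80}
    - {"tx":0,"ty":0,"tz":0,"rx":0,"ry":0,"rz":0,"fingers":80}

```text
time_s: 10.52
tcp_pos: [0.4427, 0.148, 0.1827]
orientation: [[0.172, -0.853, 0.493], [-0.985, -0.148, 0.087], [-0.001, -0.501, -0.865]]
contact_force: [0.5, 0.5, 0.0]
opening: 0.0684
```

```bash
python3 - <<'E'
from h import *
st();a=shot('scene','s7.png');t=shot('top','t7.png')
b=np.array([.408,.142,.043]); A=R(-80,-60); y=A[:,1]
plan([(b-.09*y+[0,0,.01],A,50,10),(b,A,20)])
s=read_state();p=np.array(s['tcp_pos']);Y=np.array(s['orientation'])[:,1]
ims=[]
for c in(a,t):
    im=c['color'].copy()
    for o in(0,.031,.048):
        u=proj(c,p-Y*o)[0]; cv2.circle(im,tuple(int(round(x)) for x in u),1,(255,0,0),-1)
    u=proj(c,p)[0].astype(int); ims.append(cv2.resize(im[max(u[1]-70,0):u[1]+50,u[0]-50:u[0]+50],(400,480),interpolation=0))
cv2.imwrite('pics/c7.png',np.hstack(ims)[...,::-1])
E
```

```text
tcp [0.4427 0.148  0.1827] q [ 0.11  0.78  1.13 -0.08  2.27  1.49] open 0.0684 F [0.5 0.5 0. ] t 10.5
[[0.172, -0.853, 0.493], [-0.985, -0.148, 0.087], [-0.001, -0.501, -0.865]]
q [ 0.11  0.78  1.13 -0.08  2.27  1.49] t 10.625
-- n 3 grasp-> [0.485 0.156 0.098]
{"tx": 0, "ty": 18, "tz": 32, "rx": -0, "ry": -0, "rz": -0}
{"tx": 0, "ty": 18, "tz": 31, "rx": -0, "ry": -0, "rz": -0}
{"tx": 0, "ty": 18, "tz": 32, "rx": -0, "ry": -0, "rz": -0}
-- n 5 grasp-> [0.408 0.142 0.043]
{"tx": 0, "ty": 19, "tz": 2, "rx": -0, "ry": -0, "rz": -0}
{"tx": 0, "ty": 19, "tz": 1, "rx": -0, "ry": -0, "rz": -0}
{"tx": 0, "ty": 19, "tz": 2, "rx": -0, "ry": -0, "rz": -0}
{"tx": 0, "ty": 19, "tz": 2, "rx": -0, "ry": -0, "rz": -0}
{"tx": 0, "ty": 19, "tz": 1, "rx": -0, "ry": -0, "rz": -0}
```

View pics/c7.png

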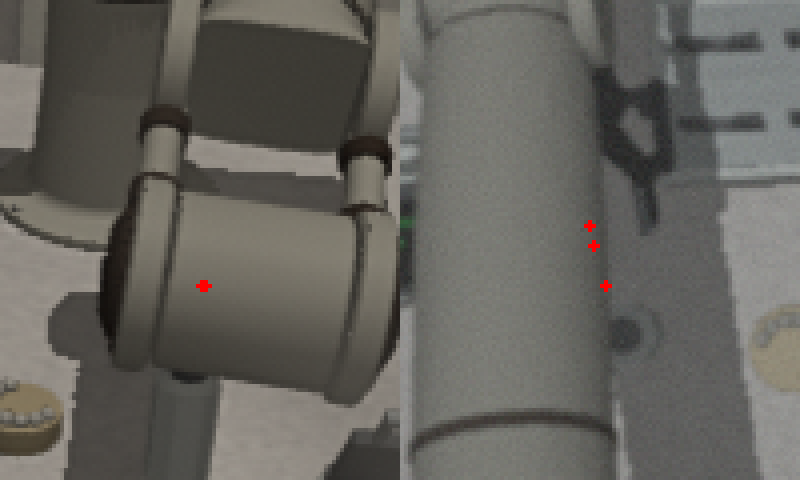

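>>> send_rows:
  deltas:
    - {"tx":0,"ty":18,"tz":32,"rx":0,"ry":0,"rz":0,"fingers":80}
    - {"tx":0,"ty":18,"tz":31,"rx":0,"ry":0,"rz":0,"fingers":80}
    - {"tx":0,"ty":18,"tz":32,"rx":0,"ry":0,"rz":0,"fingers":80}
    - {"tx":0,"ty":0,"tz":0,"rx":0,"ry":0,"rz":0,"fingers":80}

```text
time_s: 11.12
tcp_pos: [0.4421, 0.1483, 0.0721]
orientation: [[0.172, -0.855, 0.49], [-0.985, -0.149, 0.086], [-0.001, -0.497, -0.868]]
contact_force: [0.5, -0.4, 0.1]
opening: 0.0682
```

>>> send_rows:
  deltas:
    - {"tx":0,"ty":19,"tz":2,"rx":0,"ry":0,"rz":0,"fingers":80}
    - {"tx":0,"ty":19,"tz":1,"rx":0,"ry":0,"rz":0,"fingers":80}
    - {"tx":0,"ty":19,"tz":2,"rx":0,"ry":0,"rz":0,"fingers":80}
    - {"tx":0,"ty":19,"tz":2,"rx":0,"ry":0,"rz":0,"fingers":80}
    - {"tx":0,"ty":17,"tz":1,"rx":0,"ry":0,"rz":0,"fingers":80}
    - {"tx":0,"ty":0,"tz":0,"rx":0,"ry":0,"rz":0,"fingers":80}

```text
time_s: 11.88
tcp_pos: [0.3687, 0.135, 0.0215]
orientation: [[0.171, -0.852, 0.494], [-0.985, -0.148, 0.086], [0.0, -0.502, -0.865]]
contact_force: [-0.1, 0.3, -0.1]
opening: 0.0683
```

>>> send_rows:
  deltas:
    - {"tx":0,"ty":0,"tz":0,"rx":0,"ry":0,"rz":0,"fingers":0}
    - {"tx":0,"ty":0,"tz":0,"rx":0,"ry":0,"rz":0,"fingers":0}
    - {"tx":0,"ty":0,"tz":0,"rx":0,"ry":0,"rz":0,"fingers":0}
    - {"tx":0,"ty":0,"tz":0,"rx":0,"ry":0,"rz":0,"fingers":0}
    - {"tx":0,"ty":0,"tz":0,"rx":0,"ry":0,"rz":0,"fingers":0}

```text
time_s: 12.5
tcp_pos: [0.3701, 0.135, 0.0216]
orientation: [[0.17, -0.852, 0.496], [-0.985, -0.147, 0.085], [0.0, -0.503, -0.864]]
contact_force: [1.9, 2.2, 7.0]
opening: 0.0456
```

```bash
python3 - <<'E'
from h import *
st()
C=np.array([.599,.074,0]); m=2.7
s=read_state();p=np.array(s['tcp_pos']);Q=np.array(s['orientation']);g=p-Q[:,1]*PO
F=R(-90+m,30)
plan([(g+[0,0,.14],Q,50),(C+[0,0,.19],F,55,9),(C+[0,0,.088],F,30)])
E
```

```text
tcp [0.3701 0.135  0.0216] q [ 0.1   0.86  1.38 -0.07  1.94  1.51] open 0.0456 F [1.9 2.2 7. ] t 12.5
[[0.17, -0.852, 0.496], [-0.985, -0.147, 0.085], [0.0, -0.503, -0.864]]
q [ 0.1   0.86  1.38 -0.07  1.94  1.51] t 12.5
-- n 3 grasp-> [0.411 0.142 0.186]
{"tx": 0, "ty": -23, "tz": -40, "rx": 0, "ry": 0, "rz": 0}
{"tx": 0, "ty": -24, "tz": -41, "rx": 0, "ry": 0, "rz": 0}
{"tx": 0, "ty": -23, "tz": -40, "rx": 0, "ry": 0, "rz": 0}
-- n 11 grasp-> [0.599 0.074 0.19 ]
{"tx": 9, "ty": -18, "tz": 12, "rx": 8, "ry": 0.5, "rz": 0}
{"tx": 9, "ty": -17, "tz": 14, "rx": 8, "ry": 0.5, "rz": 0}
{"tx": 9, "ty": -14, "tz": 17, "rx": 8, "ry": 1, "rz": 0}
{"tx": 9, "ty": -11, "tz": 19, "rx": 8, "ry": 0.5, "rz": 0}
{"tx": 9, "ty": -9, "tz": 20, "rx": 8, "ry": 1, "rz": 0}
{"tx": 8, "ty": -7, "tz": 21, "rx": 8.5, "ry": 1, "rz": 0.5}
{"tx": 8, "ty": -2, "tz": 22, "rx": 8, "ry": 0.5, "rz": 0.5}
{"tx": 7, "ty": -0, "tz": 23, "rx": 8.5, "ry": 1, "rz": 0}
{"tx": 7, "ty": 3, "tz": 22, "rx": 8, "ry": 0.5, "rz": 0.5}
{"tx": 7, "ty": 7, "tz": 22, "rx": 8.5, "ry": 1, "rz": 0}
{"tx": 7, "ty": 9, "tz": 21, "rx": 8, "ry": 0.5, "rz": 0.5}
-- n 4 grasp-> [0.599 0.074 0.088]
{"tx": 0, "ty": 22, "tz": -13, "rx": 0, "ry": 0, "rz": -0}
{"tx": 0, "ty": 22, "tz": -13, "rx": 0, "ry": 0, "rz": -0}
{"tx": 0, "ty": 23, "tz": -12, "rx": 0, "ry": 0, "rz": -0}
{"tx": 0, "ty": 22, "tz": -13, "rx": 0, "ry": 0, "rz": -0}
```

>>> send_rows:
  deltas:
    - {"tx":0,"ty":-23,"tz":-40,"rx":0,"ry":0,"rz":0,"fingers":0}
    - {"tx":0,"ty":-24,"tz":-41,"rx":0,"ry":0,"rz":0,"fingers":0}
    - {"tx":0,"ty":-23,"tz":-40,"rx":0,"ry":0,"rz":0,"fingers":0}
    - {"tx":9,"ty":-18,"tz":12,"rx":8,"ry":0.5,"rz":0,"fingers":0}
    - {"tx":9,"ty":-17,"tz":14,"rx":8,"ry":0.5,"rz":0,"fingers":0}
    - {"tx":9,"ty":-14,"tz":17,"rx":8,"ry":1,"rz":0,"fingers":0}
    - {"tx":9,"ty":-11,"tz":19,"rx":8,"ry":0.5,"rz":0,"fingers":0}
    - {"tx":9,"ty":-9,"tz":20,"rx":8,"ry":1,"rz":0,"fingers":0}
    - {"tx":8,"ty":-7,"tz":21,"rx":8.5,"ry":1,"rz":0.5,"fingers":0}
    - {"tx":8,"ty":-2,"tz":22,"rx":8,"ry":0.5,"rz":0.5,"fingers":0}

```text
time_s: 13.75
tcp_pos: [0.5305, 0.0959, 0.152]
orientation: [[0.094, -0.049, 0.994], [-0.995, -0.03, 0.093], [0.026, -0.998, -0.051]]
contact_force: [0.4, 0.4, -1.7]
opening: 0.0457
```

>>> send_rows:
  deltas:
    - {"tx":7,"ty":0,"tz":23,"rx":8.5,"ry":1,"rz":0,"fingers":0}
    - {"tx":7,"ty":3,"tz":22,"rx":8,"ry":0.5,"rz":0.5,"fingers":0}
    - {"tx":7,"ty":7,"tz":22,"rx":8.5,"ry":1,"rz":0,"fingers":0}
    - {"tx":7,"ty":9,"tz":21,"rx":8,"ry":0.5,"rz":0.5,"fingers":0}
    - {"tx":0,"ty":0,"tz":0,"rx":0,"ry":0,"rz":0,"fingers":0}
    - {"tx":0,"ty":0,"tz":0,"rx":0,"ry":0,"rz":0,"fingers":0}

```text
time_s: 14.5
tcp_pos: [0.622, 0.0749, 0.1474]
orientation: [[0.049, 0.494, 0.868], [-0.999, 0.026, 0.042], [-0.002, -0.869, 0.495]]
contact_force: [-0.6, -0.1, -1.2]
opening: 0.0458
```

```bash
cat >> h.py <<'E'
def near(c,p,r=.12,f=None):
    u=proj(c,p)[0];k=int(60)
    x0=max(int(u[0])-65,0);y0=max(int(u[1])-75,0)
    return cv2.resize(c['color'][y0:y0+120,x0:x0+130],(390,360))
E
python3 - <<'E'
from h import *
st();a=shot('scene','s8.png');t=shot('top','t8.png')
s=read_state();p=np.array(s['tcp_pos']);Q=np.array(s['orientation']);g=p-Q[:,1]*.043
print('mid est',g+Q[:,2]*.0026)
cv2.imwrite('pics/c8.png',np.hstack([near(a,g),near(t,g)])[...,::-1])
W=cloud(a).reshape(-1,3);k=W[(abs(W[:,0]-.64)<.1)&(abs(W[:,1]-.074)<.05)&(W[:,2]>.10)&(W[:,2]<.25)]
print(len(k),k.min(0),k.max(0),np.percentile(k,[2,98],axis=0))
E
```

```text
tcp [0.622  0.0749 0.1474] q [-0.12 -0.04  2.01  0.14  0.66  1.32] open 0.0458 F [-0.6 -0.1 -1.2] t 14.5
[[0.049, 0.494, 0.868], [-0.999, 0.026, 0.042], [-0.002, -0.869, 0.495]]
mid est [0.60354215 0.07405982 0.18650912]
1178 [0.5405558  0.02408435 0.16228544] [0.64793981 0.12383044 0.24995535] [[0.56377638 0.02633932 0.1693327 ]
 [0.64497286 0.11861794 0.24837034]]
```

View pics/c8.png

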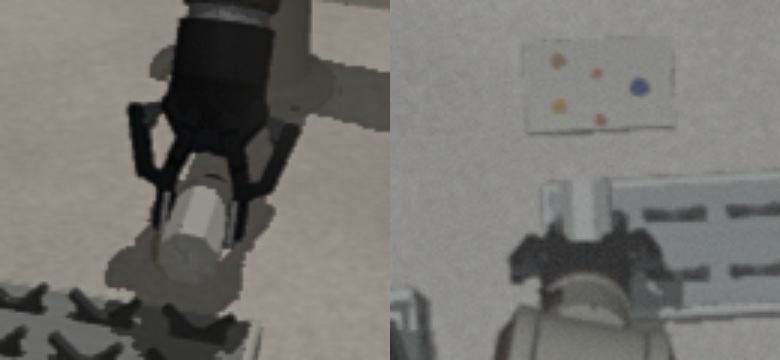

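>>> send_rows:
  deltas:
    - {"tx":0,"ty":23,"tz":-14,"rx":0,"ry":0,"rz":0,"fingers":0}
    - {"tx":0,"ty":22,"tz":-14,"rx":0,"ry":0,"rz":0,"fingers":0}
    - {"tx":0,"ty":22,"tz":-14,"rx":0,"ry":0,"rz":0,"fingers":0}
    - {"tx":0,"ty":14,"tz":-9,"rx":0,"ry":0,"rz":0,"fingers":0}
    - {"tx":0,"ty":8,"tz":-5,"rx":0,"ry":0,"rz":0,"fingers":0}
    - {"tx":0,"ty":0,"tz":0,"rx":0,"ry":0,"rz":0,"fingers":0}

```text
time_s: 15.35
tcp_pos: [0.6194, 0.0747, 0.0437]
orientation: [[0.049, 0.498, 0.866], [-0.999, 0.026, 0.041], [-0.002, -0.867, 0.499]]
contact_force: [1.1, -0.2, 0.2]
opening: 0.0454
```

```bash
python3 - <<'E'
from h import *
st();a=shot('scene','s9.png')
s=read_state();p=np.array(s['tcp_pos']);Q=np.array(s['orientation']);g=p-Q[:,1]*.043
print('mid est',g+Q[:,2]*.0026)
u=proj(a,g)[0].astype(int)
cv2.imwrite('pics/c9.png',cv2.resize(a['color'][u[1]-70:u[1]+50,u[0]-70:u[0]+60],None,fx=5,fy=5)[...,::-1])
E
```

```text
tcp [0.6194 0.0747 0.0437] q [-0.12  0.14  2.07  0.21  0.43  1.24] open 0.0454 F [ 1.1 -0.2  0.2] t 15.3
[[0.049, 0.498, 0.866], [-0.999, 0.026, 0.041], [-0.002, -0.867, 0.499]]
mid est [0.60022892 0.07369853 0.08225221]
```

View pics/c9.png

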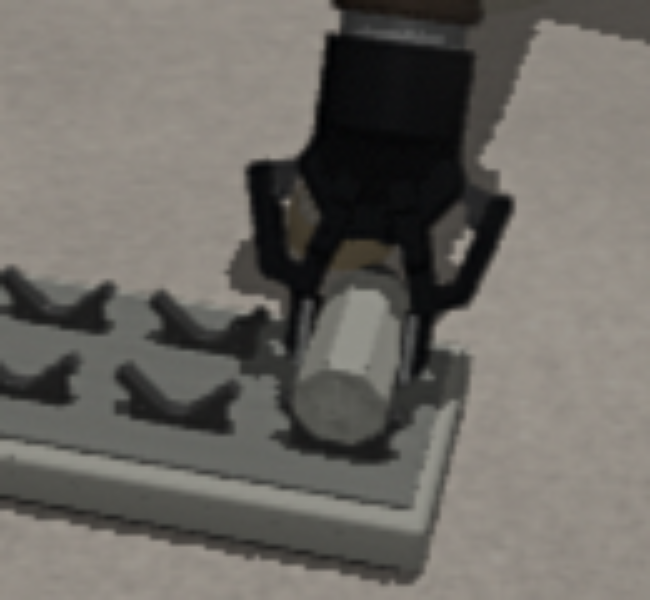

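>>> send_rows:
  deltas:
    - {"tx":0,"ty":1,"tz":0,"rx":0,"ry":0,"rz":0,"fingers":0}
    - {"tx":0,"ty":0,"tz":0,"rx":0,"ry":0,"rz":0,"fingers":65}
    - {"tx":0,"ty":0,"tz":0,"rx":0,"ry":0,"rz":0,"fingers":65}
    - {"tx":0,"ty":0,"tz":0,"rx":0,"ry":0,"rz":0,"fingers":65}
    - {"tx":0,"ty":-25,"tz":0,"rx":0,"ry":0,"rz":0,"fingers":65}
    - {"tx":0,"ty":-45,"tz":0,"rx":0,"ry":0,"rz":0,"fingers":65}
    - {"tx":0,"ty":-45,"tz":0,"rx":0,"ry":0,"rz":0,"fingers":80}
    - {"tx":0,"ty":-30,"tz":0,"rx":0,"ry":0,"rz":0,"fingers":80}

```text
time_s: 16.4
tcp_pos: [0.5458, 0.071, 0.1688]
orientation: [[0.049, 0.497, 0.866], [-0.999, 0.026, 0.042], [-0.001, -0.867, 0.498]]
contact_force: [0.1, -0.0, 0.3]
opening: 0.0682
```

```bash
python3 - <<'E'
from h import *
st()
a=shot('scene','s10.png');W=cloud(a).reshape(-1,3)
k=W[(abs(W[:,0]-.6)<.07)&(abs(W[:,1]-.074)<.03)&(W[:,2]>.085)&(W[:,2]<.11)];print('bottle1',len(k),np.percentile(k,[2,50,98],axis=0).round(3).tolist())
b=np.array([.382,-.241,.043]); A=R(-60,-60); y=A[:,1]
plan([(b-.09*y+[0,0,.12],A,55,10),(b-.09*y+[0,0,.01],A,50,10),(b,A,20)])
E
```

```text
tcp [0.5458 0.071  0.1688] q [-0.15 -0.29  2.19  0.15  0.74  1.28] open 0.0682 F [ 0.1 -0.   0.3] t 16.4
[[0.049, 0.497, 0.866], [-0.999, 0.026, 0.042], [-0.001, -0.867, 0.498]]
bottle1 488 [[0.544, 0.054, 0.086], [0.611, 0.078, 0.102], [0.642, 0.098, 0.108]]
q [-0.15 -0.3   2.18  0.15  0.75  1.28] t 16.45
-- n 10 grasp-> [ 0.45  -0.202  0.208]
{"tx": 29, "ty": -8, "tz": -12, "rx": -9, "ry": -3, "rz": -1}
{"tx": 28, "ty": -6, "tz": -15, "rx": -9, "ry": -3, "rz": -1}
{"tx": 27, "ty": -3, "tz": -17, "rx": -9, "ry": -3, "rz": -0.5}
{"tx": 27, "ty": 0, "tz": -19, "rx": -8.5, "ry": -3, "rz": -1}
{"tx": 25, "ty": 4, "tz": -19, "rx": -9, "ry": -3, "rz": -0.5}
{"tx": 24, "ty": 6, "tz": -20, "rx": -8.5, "ry": -3, "rz": -0.5}
{"tx": 23, "ty": 11, "tz": -20, "rx": -9, "ry": -3, "rz": -1}
{"tx": 22, "ty": 13, "tz": -20, "rx": -8.5, "ry": -3, "rz": -0.5}
{"tx": 21, "ty": 17, "tz": -18, "rx": -9, "ry": -2.5, "rz": -1}
{"tx": 20, "ty": 19, "tz": -17, "rx": -8.5, "ry": -3, "rz": -0.5}
-- n 3 grasp-> [ 0.45  -0.202  0.098]
{"tx": 0, "ty": 19, "tz": 32, "rx": -0, "ry": 0, "rz": -0}
{"tx": 0, "ty": 18, "tz": 32, "rx": -0, "ry": 0, "rz": -0}
{"tx": 0, "ty": 19, "tz": 32, "rx": -0, "ry": 0, "rz": -0}
-- n 5 grasp-> [ 0.382 -0.241  0.043]
{"tx": 0, "ty": 19, "tz": 2, "rx": -0, "ry": 0, "rz": -0}
{"tx": 0, "ty": 19, "tz": 1, "rx": -0, "ry": 0, "rz": -0}
{"tx": 0, "ty": 19, "tz": 2, "rx": -0, "ry": 0, "rz": -0}
{"tx": 0, "ty": 19, "tz": 1, "rx": -0, "ry": 0, "rz": -0}
{"tx": 0, "ty": 19, "tz": 2, "rx": -0, "ry": 0, "rz": -0}
```

>>> send_rows:
  deltas:
    - {"tx":29,"ty":-8,"tz":-12,"rx":-9,"ry":-3,"rz":-1,"fingers":80}
    - {"tx":28,"ty":-6,"tz":-15,"rx":-9,"ry":-3,"rz":-1,"fingers":80}
    - {"tx":27,"ty":-3,"tz":-17,"rx":-9,"ry":-3,"rz":-0.5,"fingers":80}
    - {"tx":27,"ty":0,"tz":-19,"rx":-8.5,"ry":-3,"rz":-1,"fingers":80}
    - {"tx":25,"ty":4,"tz":-19,"rx":-9,"ry":-3,"rz":-0.5,"fingers":80}
    - {"tx":24,"ty":6,"tz":-20,"rx":-8.5,"ry":-3,"rz":-0.5,"fingers":80}
    - {"tx":23,"ty":11,"tz":-20,"rx":-9,"ry":-3,"rz":-1,"fingers":80}
    - {"tx":22,"ty":13,"tz":-20,"rx":-8.5,"ry":-3,"rz":-0.5,"fingers":80}
    - {"tx":21,"ty":17,"tz":-18,"rx":-9,"ry":-2.5,"rz":-1,"fingers":80}
    - {"tx":20,"ty":19,"tz":-17,"rx":-8.5,"ry":-3,"rz":-0.5,"fingers":80}

```text
time_s: 17.7
tcp_pos: [0.413, -0.2236, 0.1787]
orientation: [[0.502, -0.754, 0.424], [-0.865, -0.433, 0.256], [-0.009, -0.495, -0.869]]
contact_force: [-1.3, 0.6, -0.8]
opening: 0.0686
```

>>> send_rows:
  deltas:
    - {"tx":0,"ty":0,"tz":0,"rx":0,"ry":0,"rz":0,"fingers":80}
    - {"tx":0,"ty":0,"tz":0,"rx":0,"ry":0,"rz":0,"fingers":80}

```text
time_s: 17.95
tcp_pos: [0.4133, -0.2223, 0.1796]
orientation: [[0.5, -0.751, 0.431], [-0.866, -0.43, 0.256], [-0.006, -0.501, -0.865]]
contact_force: [0.1, -0.3, 0.3]
opening: 0.0685
```

```bash
python3 - <<'E'
from h import *
st()
a=shot('scene','s11.png');W=cloud(a).reshape(-1,3)
k=W[(abs(W[:,0]-.382)<.04)&(abs(W[:,1]+.241)<.04)&(W[:,2]>.03)&(W[:,2]<.106)];print('bottle2',len(k),k.mean(0) if len(k) else 0)
for n,c in(('A',(.492,-.30)),('B',(.556,-.41))):
    w=W[(np.hypot(W[:,0]-c[0],W[:,1]-c[1])<.06)&(W[:,2]>.035)&(W[:,2]<.065)]
    if len(w)>20:print(n,len(w),cv2.minAreaRect((w[:,:2]*1000).astype(np.float32)))
b=np.array([.382,-.241,.043]); A=R(-60,-60); y=A[:,1]
plan([(b-.09*y+[0,0,.01],A,50,10),(b,A,20)])
cv2.imwrite('pics/c11.png',cv2.resize(a['color'][100:260,140:400],None,fx=3,fy=3)[...,::-1])
E
```

```text
tcp [ 0.4133 -0.2223  0.1796] q [-0.3   0.59  1.44 -0.73  1.88  0.8 ] open 0.0685 F [ 0.1 -0.3  0.3] t 17.9
[[0.5, -0.751, 0.431], [-0.866, -0.43, 0.256], [-0.006, -0.501, -0.865]]
bottle2 337 [ 0.39377536 -0.23429295  0.06961592]
A 390 ((491.15765380859375, -299.18402099609375), (57.93899154663086, 88.85902404785156), 23.51152229309082)
B 428 ((556.773681640625, -409.6363830566406), (56.600433349609375, 91.19055938720703), 20.41756820678711)
q [-0.3   0.59  1.44 -0.73  1.89  0.8 ] t 18.0
-- n 3 grasp-> [ 0.45  -0.202  0.098]
{"tx": 0, "ty": 18, "tz": 31, "rx": -0, "ry": 0, "rz": -0}
{"tx": 1, "ty": 18, "tz": 30, "rx": -0, "ry": 0, "rz": -0}
{"tx": -0, "ty": 18, "tz": 31, "rx": -0, "ry": 0.5, "rz": -0}
-- n 5 grasp-> [ 0.382 -0.241  0.043]
{"tx": 0, "ty": 19, "tz": 2, "rx": -0, "ry": -0, "rz": -0}
{"tx": 0, "ty": 19, "tz": 1, "rx": -0, "ry": -0, "rz": -0}
{"tx": 0, "ty": 19, "tz": 2, "rx": -0, "ry": -0, "rz": -0}
{"tx": 0, "ty": 19, "tz": 2, "rx": -0, "ry": -0, "rz": -0}
{"tx": 0, "ty": 19, "tz": 1, "rx": -0, "ry": -0, "rz": -0}
```

View pics/c11.png

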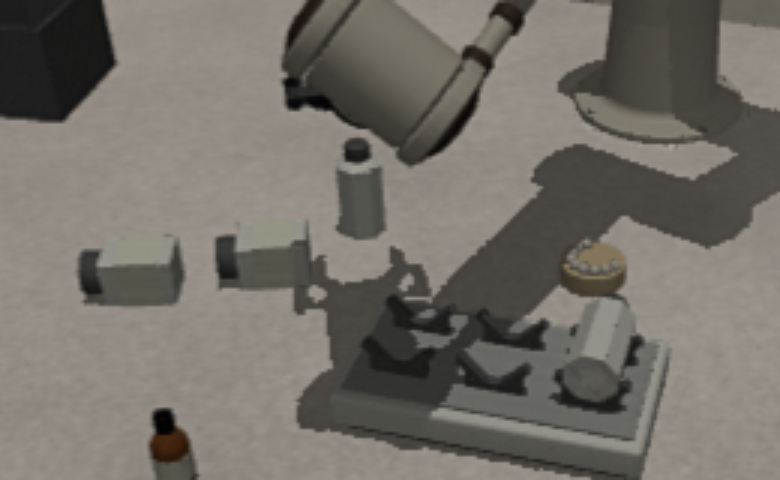

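>>> send_rows:
  deltas:
    - {"tx":0,"ty":18,"tz":31,"rx":0,"ry":0,"rz":0,"fingers":80}
    - {"tx":1,"ty":18,"tz":30,"rx":0,"ry":0,"rz":0,"fingers":80}
    - {"tx":0,"ty":18,"tz":31,"rx":0,"ry":0,"rz":0,"fingers":80}
    - {"tx":0,"ty":0,"tz":0,"rx":0,"ry":0,"rz":0,"fingers":80}
    - {"tx":0,"ty":19,"tz":2,"rx":0,"ry":0,"rz":0,"fingers":80}
    - {"tx":0,"ty":19,"tz":1,"rx":0,"ry":0,"rz":0,"fingers":80}
    - {"tx":0,"ty":19,"tz":2,"rx":0,"ry":0,"rz":0,"fingers":80}
    - {"tx":0,"ty":19,"tz":2,"rx":0,"ry":0,"rz":0,"fingers":80}
    - {"tx":0,"ty":17,"tz":1,"rx":0,"ry":0,"rz":0,"fingers":80}
    - {"tx":0,"ty":0,"tz":0,"rx":0,"ry":0,"rz":0,"fingers":80}

```text
time_s: 19.25
tcp_pos: [0.3439, -0.2615, 0.0189]
orientation: [[0.499, -0.754, 0.427], [-0.866, -0.429, 0.256], [-0.009, -0.498, -0.867]]
contact_force: [-0.0, 1.0, 0.1]
opening: 0.0682
```

>>> send_rows:
  deltas:
    - {"tx":0,"ty":0,"tz":0,"rx":0,"ry":0,"rz":0,"fingers":0}
    - {"tx":0,"ty":0,"tz":0,"rx":0,"ry":0,"rz":0,"fingers":0}
    - {"tx":0,"ty":0,"tz":0,"rx":0,"ry":0,"rz":0,"fingers":0}
    - {"tx":0,"ty":0,"tz":0,"rx":0,"ry":0,"rz":0,"fingers":0}
    - {"tx":0,"ty":0,"tz":0,"rx":0,"ry":0,"rz":0,"fingers":0}

```text
time_s: 19.88
tcp_pos: [0.3463, -0.2617, 0.0201]
orientation: [[0.501, -0.751, 0.429], [-0.865, -0.432, 0.255], [-0.006, -0.499, -0.866]]
contact_force: [2.7, 0.7, 4.2]
opening: 0.0449
```

```bash
python3 - <<'E'
from h import *
st()
C=np.array([.607,-.096,0]); m=2.7
s=read_state();p=np.array(s['tcp_pos']);Q=np.array(s['orientation']);g=p-Q[:,1]*PO
F=R(-90+m,30)
print('mid in tool',Q.T@(np.array([.382,-.241,.041])-p))
plan([(g+[0,0,.14],Q,50),(C+[0,0,.19],F,55,9)])
E
```

```text
tcp [ 0.3463 -0.2617  0.0201] q [-0.39  0.74  1.61 -0.76  1.6   0.96] open 0.0449 F [2.7 0.7 4.2] t 19.9
[[0.501, -0.751, 0.429], [-0.865, -0.432, 0.255], [-0.006, -0.499, -0.866]]
mid in tool [-0.00017439 -0.04615639  0.0024774 ]
q [-0.39  0.74  1.61 -0.76  1.6   0.96] t 19.875
-- n 3 grasp-> [ 0.382 -0.241  0.184]
{"tx": -0, "ty": -23, "tz": -40, "rx": 0, "ry": 0, "rz": 0}
{"tx": -1, "ty": -24, "tz": -41, "rx": 0, "ry": 0, "rz": 0}
{"tx": 0, "ty": -23, "tz": -40, "rx": 0, "ry": 0, "rz": 0}
-- n 11 grasp-> [ 0.607 -0.096  0.19 ]
{"tx": -0, "ty": -25, "tz": 16, "rx": 8, "ry": 2.5, "rz": 0.5}
{"tx": -1, "ty": -23, "tz": 19, "rx": 8, "ry": 2.5, "rz": 0.5}
{"tx": -2, "ty": -21, "tz": 22, "rx": 8, "ry": 2.5, "rz": 0.5}
{"tx": -4, "ty": -16, "tz": 25, "rx": 8, "ry": 3, "rz": 0.5}
{"tx": -5, "ty": -13, "tz": 26, "rx": 8, "ry": 3, "rz": 0.5}
{"tx": -6, "ty": -10, "tz": 28, "rx": 8, "ry": 2.5, "rz": 1}
{"tx": -8, "ty": -5, "tz": 29, "rx": 8, "ry": 3, "rz": 0.5}
{"tx": -9, "ty": -1, "tz": 28, "rx": 8, "ry": 2.5, "rz": 1}
{"tx": -11, "ty": 3, "tz": 28, "rx": 8, "ry": 3, "rz": 0.5}
{"tx": -12, "ty": 7, "tz": 27, "rx": 8, "ry": 2.5, "rz": 1}
{"tx": -12, "ty": 10, "tz": 25, "rx": 8, "ry": 3, "rz": 0.5}
```

>>> send_rows:
  deltas:
    - {"tx":0,"ty":-23,"tz":-40,"rx":0,"ry":0,"rz":0,"fingers":0}
    - {"tx":-1,"ty":-24,"tz":-41,"rx":0,"ry":0,"rz":0,"fingers":0}
    - {"tx":0,"ty":-23,"tz":-40,"rx":0,"ry":0,"rz":0,"fingers":0}
    - {"tx":0,"ty":-25,"tz":16,"rx":8,"ry":2.5,"rz":0.5,"fingers":0}
    - {"tx":-1,"ty":-23,"tz":19,"rx":8,"ry":2.5,"rz":0.5,"fingers":0}
    - {"tx":-2,"ty":-21,"tz":22,"rx":8,"ry":2.5,"rz":0.5,"fingers":0}
    - {"tx":-4,"ty":-16,"tz":25,"rx":8,"ry":3,"rz":0.5,"fingers":0}
    - {"tx":-5,"ty":-13,"tz":26,"rx":8,"ry":3,"rz":0.5,"fingers":0}
    - {"tx":-6,"ty":-10,"tz":28,"rx":8,"ry":2.5,"rz":1,"fingers":0}
    - {"tx":-8,"ty":-5,"tz":29,"rx":8,"ry":3,"rz":0.5,"fingers":0}

```text
time_s: 21.12
tcp_pos: [0.5277, -0.1546, 0.1516]
orientation: [[0.212, -0.022, 0.977], [-0.973, -0.103, 0.209], [0.096, -0.994, -0.043]]
contact_force: [0.1, 0.0, -1.1]
opening: 0.0451
```

>>> send_rows:
  deltas:
    - {"tx":-9,"ty":-1,"tz":28,"rx":8,"ry":2.5,"rz":1,"fingers":0}
    - {"tx":-11,"ty":3,"tz":28,"rx":8,"ry":3,"rz":0.5,"fingers":0}
    - {"tx":-12,"ty":7,"tz":27,"rx":8,"ry":2.5,"rz":1,"fingers":0}
    - {"tx":-12,"ty":10,"tz":25,"rx":8,"ry":3,"rz":0.5,"fingers":0}
    - {"tx":0,"ty":0,"tz":0,"rx":0,"ry":0,"rz":0,"fingers":0}
    - {"tx":0,"ty":0,"tz":0,"rx":0,"ry":0,"rz":0,"fingers":0}

```text
time_s: 21.88
tcp_pos: [0.6301, -0.0955, 0.1479]
orientation: [[0.045, 0.495, 0.868], [-0.999, 0.021, 0.039], [0.001, -0.869, 0.495]]
contact_force: [-0.7, -0.4, -0.4]
opening: 0.0447
```

```bash
python3 - <<'E'
from h import *
st();a=shot('scene','s12.png')
s=read_state();p=np.array(s['tcp_pos']);Q=np.array(s['orientation']);mid=p+Q@[0,-.0462,.0025]
print('mid est',mid)
W=cloud(a).reshape(-1,3);k=W[(W[:,0]<.68)&(W[:,0]>.62)&(abs(W[:,1]+.096)<.03)&(W[:,2]>.14)&(W[:,2]<.23)]
if len(k): print(len(k),np.percentile(k,[2,50,98],axis=0).round(3).tolist())
C=np.array([.607,-.096,.0815]);F=R(-90+2.7,30);tp=C-F@[0,-.0462,.0025]
plan([(tp-F[:,1]*PO,F,25)])
cv2.imwrite('pics/c12.png',cv2.resize(a['color'][110:260,220:400],None,fx=4,fy=4)[...,::-1])
E
```

```text
tcp [ 0.6301 -0.0955  0.1479] q [-0.47  0.    1.97  0.37  0.75  0.84] open 0.0447 F [-0.7 -0.4 -0.4] t 21.9
[[0.045, 0.495, 0.868], [-0.999, 0.021, 0.039], [0.001, -0.869, 0.495]]
mid est [ 0.60990501 -0.09661961  0.18987847]
399 [[0.621, -0.114, 0.168], [0.648, -0.09, 0.197], [0.652, -0.071, 0.213]]
q [-0.47  0.    1.97  0.37  0.75  0.84] t 21.925
-- n 5 grasp-> [ 0.604 -0.096  0.082]
{"tx": -0, "ty": 19, "tz": -11, "rx": 0, "ry": -0, "rz": 0}
{"tx": -0, "ty": 18, "tz": -11, "rx": 0, "ry": -0, "rz": 0}
{"tx": -1, "ty": 19, "tz": -12, "rx": 0, "ry": -0, "rz": 0}
{"tx": 0, "ty": 18, "tz": -11, "rx": 0, "ry": -0, "rz": 0}
{"tx": -0, "ty": 19, "tz": -11, "rx": 0, "ry": -0, "rz": 0}
```

View pics/c12.png

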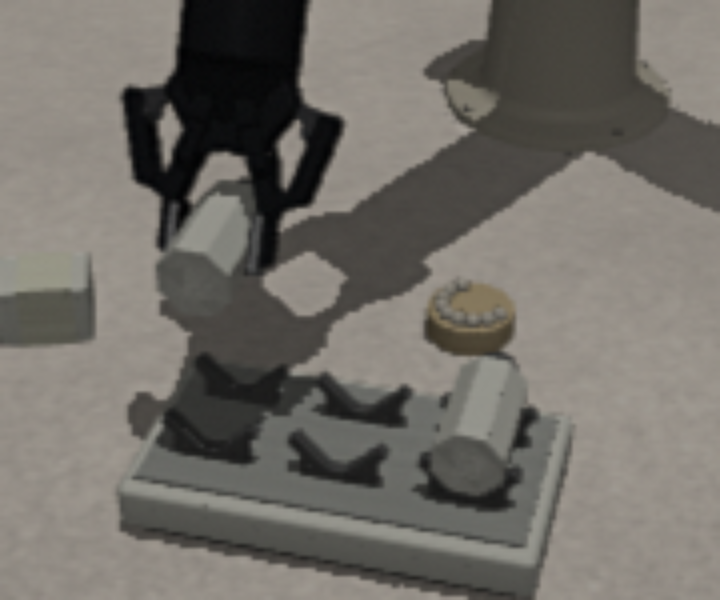

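>>> send_rows:
  deltas:
    - {"tx":0,"ty":19,"tz":-11,"rx":0,"ry":0,"rz":0,"fingers":0}
    - {"tx":0,"ty":18,"tz":-11,"rx":0,"ry":0,"rz":0,"fingers":0}
    - {"tx":-1,"ty":19,"tz":-12,"rx":0,"ry":0,"rz":0,"fingers":0}
    - {"tx":0,"ty":18,"tz":-11,"rx":0,"ry":0,"rz":0,"fingers":0}
    - {"tx":0,"ty":11,"tz":-7,"rx":0,"ry":0,"rz":0,"fingers":0}
    - {"tx":0,"ty":8,"tz":-4,"rx":0,"ry":0,"rz":0,"fingers":0}
    - {"tx":0,"ty":0,"tz":0,"rx":0,"ry":0,"rz":0,"fingers":0}

```text
time_s: 22.8
tcp_pos: [0.6296, -0.0954, 0.0419]
orientation: [[0.047, 0.499, 0.865], [-0.999, 0.02, 0.043], [0.004, -0.867, 0.499]]
contact_force: [-7.4, 0.5, 9.0]
opening: 0.0451
```

>>> send_rows:
  deltas:
    - {"tx":0,"ty":0,"tz":0,"rx":0,"ry":0,"rz":0,"fingers":65}
    - {"tx":0,"ty":0,"tz":0,"rx":0,"ry":0,"rz":0,"fingers":65}
    - {"tx":0,"ty":0,"tz":0,"rx":0,"ry":0,"rz":0,"fingers":65}
    - {"tx":0,"ty":-25,"tz":0,"rx":0,"ry":0,"rz":0,"fingers":65}
    - {"tx":0,"ty":-45,"tz":0,"rx":0,"ry":0,"rz":0,"fingers":65}
    - {"tx":0,"ty":-45,"tz":0,"rx":0,"ry":0,"rz":0,"fingers":0}
    - {"tx":0,"ty":-45,"tz":0,"rx":0,"ry":0,"rz":0,"fingers":0}
    - {"tx":0,"ty":0,"tz":0,"rx":0,"ry":0,"rz":0,"fingers":0}

```text
time_s: 23.8
tcp_pos: [0.55, -0.0993, 0.1829]
orientation: [[0.043, 0.503, 0.863], [-0.999, 0.017, 0.04], [0.005, -0.864, 0.503]]
contact_force: [0.1, -0.4, 0.2]
opening: 0.0013
```

```bash
python3 - <<'E'
from h import *
st();a=shot('scene','s13.png');t=shot('top','t13.png')
for n,c in(('scene',a),('top',t)):
    W=cloud(c).reshape(-1,3)
    for y0 in(.074,-.096):
        k=W[(abs(W[:,0]-.6)<.09)&(abs(W[:,1]-y0)<.03)&(W[:,2]>.088)&(W[:,2]<.112)]
        if len(k)<20: continue
        r=cv2.minAreaRect((k[:,:2]*1000).astype(np.float32));print(n,y0,len(k),np.round(r[0]),np.round(r[1]),round(r[2],1),np.percentile(k[:,2],95).round(3))
        ks=[k[abs(k[:,0]-x)<.012][:,2] for x in(.575,.6,.625)];print([np.percentile(q,90).round(4) if len(q)>5 else None for q in ks])
    for m,c0 in(('A',(.492,-.30)),('B',(.556,-.41))):
        w=W[(np.hypot(W[:,0]-c0[0],W[:,1]-c0[1])<.09)&(W[:,2]>.035)&(W[:,2]<.065)]
        if len(w)>20:print(n,m,len(w),cv2.minAreaRect((w[:,:2]*1000).astype(np.float32)))
    k=W[(abs(W[:,0]-.463)<.04)&(abs(W[:,1]-.404)<.04)&(W[:,2]>.06)];print('button',len(k),np.median(k,0),k[:,2].max())
cv2.imwrite('pics/c13.png',cv2.resize(a['color'][170:270,240:370],None,fx=5,fy=5)[...,::-1])
E
```

```text
tcp [ 0.55   -0.0993  0.1829] q [-0.58 -0.28  2.14  0.39  0.87  0.76] open 0.0013 F [ 0.1 -0.4  0.2] t 23.8
[[0.043, 0.503, 0.863], [-0.999, 0.017, 0.04], [0.005, -0.864, 0.503]]
scene 0.074 466 [590.  75.] [107.  46.] 2.8 0.107
[np.float64(0.107), np.float64(0.107), np.float64(0.1068)]
scene -0.096 435 [597. -95.] [110.  47.] 2.0 0.107
[np.float64(0.106), np.float64(0.1066), np.float64(0.1063)]
scene A 424 ((502.18048095703125, -318.8260192871094), (58.0934944152832, 134.52906799316406), 27.2441349029541)
scene B 452 ((549.356689453125, -389.5055236816406), (55.85847091674805, 136.34608459472656), 20.27315330505371)
button 175 [0.47222344 0.40247249 0.06745306] 0.07570597493761401
top 0.074 471 [589.  74.] [103.  46.] 3.0 0.108
[np.float64(0.1068), np.float64(0.1058), np.float64(0.1063)]
top -0.096 458 [598. -96.] [103.  46.] 3.5 0.107
[np.float64(0.1063), np.float64(0.1058), np.float64(0.1066)]
top A 512 ((502.56207275390625, -318.7233581542969), (53.30516052246094, 135.71493530273438), 28.344680786132812)
top B 480 ((547.29443359375, -389.6112060546875), (54.62239456176758, 134.74554443359375), 26.78986167907715)
button 161 [0.46323412 0.4028308  0.06813158] 0.0779177478590715
```

View pics/c13.png

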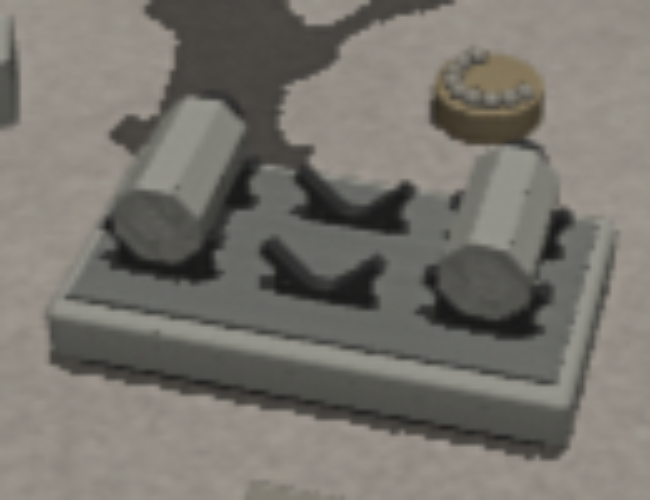

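```bash
cat >> h.py <<'E'
def blobs(c,zmin=.02,box=(.2,.95,-.75,.8)):
    W=cloud(c);z=W[...,2]
    m=((z>zmin)&(z<.16)&(W[...,0]>box[0])&(W[...,0]<box[1])&(W[...,1]>box[2])&(W[...,1]<box[3])).astype(np.uint8)
    n,l,s,_=cv2.connectedComponentsWithStats(m)
    for i in range(1,n):
        if s[i,4]<40: continue
        w=W[l==i];r=cv2.minAreaRect((w[:,:2]*1000).astype(np.float32))
        print(s[i,4],'rect',np.round(r[0]),np.round(r[1]),round(r[2],1),'zmax',np.percentile(w[:,2],97).round(3))
E
python3 - <<'E'
from h import *
blobs(dict(np.load('pics/t13.npz')))
be=-69.5;A=R(be-90);d=np.array([np.cos(np.deg2rad(be)),np.sin(np.deg2rad(be)),0])
P=np.array([.556,-.409,.028])+d*.003
plan([(P+[0,0,.12],A,55,10),(P,A,40)])
E
```

```text
279 rect [878. 401.] [69. 68.] 1.0 zmax 0.028
268 rect [852. 483.] [70. 69.] 3.7 zmax 0.028
276 rect [827. 561.] [71. 68.] 89.6 zmax 0.028
105 rect [ 773. -235.] [32. 24.] 55.1 zmax 0.078
1192 rect [626. 775.] [ 82. 106.] 32.0 zmax 0.122
4099 rect [604. -11.] [151. 275.] 2.9 zmax 0.105
489 rect [ 556. -410.] [50. 92.] 21.2 zmax 0.055
2493 rect [491. 343.] [120. 196.] 6.8 zmax 0.139
490 rect [ 491. -300.] [51. 91.] 24.2 zmax 0.055
336 rect [396.  17.] [65. 62.] 0.2 zmax 0.033
218 rect [301. 789.] [21. 38.] 89.3 zmax 0.089
734 rect [ 262. -697.] [ 58. 111.] 58.2 zmax 0.121
q [-0.57 -0.27  2.15  0.39  0.87  0.76] t 23.9
-- n 8 grasp-> [ 0.557 -0.412  0.148]
{"tx": 39, "ty": 8, "tz": -5, "rx": -3, "ry": 9, "rz": -2.5}
{"tx": 39, "ty": 10, "tz": 1, "rx": -3.5, "ry": 8.5, "rz": -2.5}
{"tx": 39, "ty": 12, "tz": 7, "rx": -3, "ry": 9, "rz": -2.5}
{"tx": 35, "ty": 12, "tz": 14, "rx": -3.5, "ry": 8.5, "rz": -2.5}
{"tx": 33, "ty": 13, "tz": 20, "rx": -3.5, "ry": 9, "rz": -2}
{"tx": 29, "ty": 13, "tz": 26, "rx": -3, "ry": 8.5, "rz": -2.5}
{"tx": 24, "ty": 12, "tz": 30, "rx": -3.5, "ry": 9, "rz": -2}
{"tx": 18, "ty": 11, "tz": 34, "rx": -3, "ry": 8.5, "rz": -2.5}
-- n 4 grasp-> [ 0.557 -0.412  0.028]
{"tx": -0, "ty": 30, "tz": -0, "rx": -0, "ry": 0, "rz": 0}
{"tx": -0, "ty": 30, "tz": -0, "rx": -0, "ry": 0, "rz": 0}
{"tx": -0, "ty": 30, "tz": -0, "rx": -0, "ry": 0, "rz": 0}
{"tx": -0, "ty": 30, "tz": -0, "rx": -0, "ry": 0, "rz": 0}
```

>>> send_rows:
  deltas:
    - {"tx":39,"ty":8,"tz":-5,"rx":-3,"ry":9,"rz":-2.5,"fingers":90}
    - {"tx":39,"ty":10,"tz":1,"rx":-3.5,"ry":8.5,"rz":-2.5,"fingers":90}
    - {"tx":39,"ty":12,"tz":7,"rx":-3,"ry":9,"rz":-2.5,"fingers":90}
    - {"tx":35,"ty":12,"tz":14,"rx":-3.5,"ry":8.5,"rz":-2.5,"fingers":90}
    - {"tx":33,"ty":13,"tz":20,"rx":-3.5,"ry":9,"rz":-2,"fingers":90}
    - {"tx":29,"ty":13,"tz":26,"rx":-3,"ry":8.5,"rz":-2.5,"fingers":90}
    - {"tx":24,"ty":12,"tz":30,"rx":-3.5,"ry":9,"rz":-2,"fingers":90}
    - {"tx":18,"ty":11,"tz":34,"rx":-3,"ry":8.5,"rz":-2.5,"fingers":90}
    - {"tx":0,"ty":0,"tz":0,"rx":0,"ry":0,"rz":0,"fingers":90}

```text
time_s: 25.02
tcp_pos: [0.556, -0.4125, 0.094]
orientation: [[-0.937, -0.009, 0.35], [-0.35, 0.002, -0.937], [0.007, -1.0, -0.005]]
contact_force: [0.6, -0.2, -0.2]
opening: 0.0765
```

```bash
python3 - <<'E'
from h import *
st()
be=-69.2;A=R(be-90);d=np.array([np.cos(np.deg2rad(be)),np.sin(np.deg2rad(be)),0])
P=np.array([.556,-.41,.028])+d*.003
plan([(P,A,40)])
be=-20;A2=R(be-90);L=np.array([.47,-.17,.030])
plan([(P+[0,0,.06],A,40),(L+[0,0,.06],A2,50,10),(L,A2,30)],start=(P+A[:,1]*PO,A))
E
```

```text
tcp [ 0.556  -0.4125  0.094 ] q [-0.81  0.55  1.32 -0.01  1.28  1.98] open 0.0765 F [ 0.6 -0.2 -0.2] t 25.0
[[-0.937, -0.009, 0.35], [-0.35, 0.002, -0.937], [0.007, -1.0, -0.005]]
q [-0.81  0.55  1.32 -0.01  1.28  1.98] t 25.025
-- n 3 grasp-> [ 0.557 -0.413  0.028]
{"tx": -1, "ty": 38, "tz": 0, "rx": 0, "ry": -0, "rz": 0}
{"tx": -0, "ty": 38, "tz": 1, "rx": 0, "ry": -0, "rz": 0}
{"tx": -1, "ty": 38, "tz": 0, "rx": 0.5, "ry": -0.5, "rz": 0.5}
-- n 2 grasp-> [ 0.557 -0.413  0.088]
{"tx": 0, "ty": -30, "tz": 0, "rx": 0, "ry": 0, "rz": 0}
{"tx": 0, "ty": -30, "tz": 0, "rx": 0, "ry": 0, "rz": 0}
-- n 6 grasp-> [ 0.47 -0.17  0.09]
{"tx": -1, "ty": -0, "tz": -43, "rx": 0, "ry": -8, "rz": 0}
{"tx": -7, "ty": -1, "tz": -42, "rx": 0, "ry": -8, "rz": 0}
{"tx": -12, "ty": 0, "tz": -42, "rx": 0, "ry": -8.5, "rz": 0}
{"tx": -19, "ty": -0, "tz": -38, "rx": 0, "ry": -8, "rz": 0}
{"tx": -24, "ty": -1, "tz": -36, "rx": 0, "ry": -8.5, "rz": 0}
{"tx": -28, "ty": 0, "tz": -32, "rx": 0, "ry": -8, "rz": 0}
-- n 3 grasp-> [ 0.47 -0.17  0.03]
{"tx": -0, "ty": 20, "tz": -0, "rx": 0, "ry": -0, "rz": 0}
{"tx": -0, "ty": 20, "tz": -0, "rx": 0, "ry": -0, "rz": 0}
{"tx": -0, "ty": 20, "tz": -0, "rx": 0, "ry": -0, "rz": 0}
```

>>> send_rows:
  deltas:
    - {"tx":-1,"ty":38,"tz":0,"rx":0,"ry":0,"rz":0,"fingers":90}
    - {"tx":0,"ty":38,"tz":1,"rx":0,"ry":0,"rz":0,"fingers":90}
    - {"tx":-1,"ty":38,"tz":0,"rx":0.5,"ry":0,"rz":0.5,"fingers":90}
    - {"tx":0,"ty":0,"tz":0,"rx":0,"ry":0,"rz":0,"fingers":90}
    - {"tx":0,"ty":0,"tz":0,"rx":0,"ry":0,"rz":0,"fingers":0}
    - {"tx":0,"ty":0,"tz":0,"rx":0,"ry":0,"rz":0,"fingers":0}
    - {"tx":0,"ty":0,"tz":0,"rx":0,"ry":0,"rz":0,"fingers":0}
    - {"tx":0,"ty":0,"tz":0,"rx":0,"ry":0,"rz":0,"fingers":0}

```text
time_s: 26.02
tcp_pos: [0.5608, -0.4135, -0.011]
orientation: [[-0.936, 0.011, 0.353], [-0.353, -0.012, -0.936], [-0.006, -1.0, 0.015]]
contact_force: [0.2, 1.0, 6.0]
opening: 0.0494
```

>>> send_rows:
  deltas:
    - {"tx":0,"ty":-45,"tz":0,"rx":0,"ry":0,"rz":0,"fingers":0}
    - {"tx":0,"ty":-45,"tz":0,"rx":0,"ry":0,"rz":0,"fingers":0}
    - {"tx":-1,"ty":0,"tz":-43,"rx":0,"ry":-8,"rz":0,"fingers":0}
    - {"tx":-7,"ty":0,"tz":-42,"rx":0,"ry":-8,"rz":0,"fingers":0}
    - {"tx":-12,"ty":0,"tz":-42,"rx":0,"ry":-8.5,"rz":0,"fingers":0}
    - {"tx":-19,"ty":0,"tz":-38,"rx":0,"ry":-8,"rz":0,"fingers":0}
    - {"tx":-24,"ty":0,"tz":-36,"rx":0,"ry":-8.5,"rz":0,"fingers":0}
    - {"tx":-28,"ty":0,"tz":-32,"rx":0,"ry":-8,"rz":0,"fingers":0}
    - {"tx":0,"ty":0,"tz":0,"rx":0,"ry":0,"rz":0,"fingers":0}

```text
time_s: 27.15
tcp_pos: [0.4706, -0.1661, 0.073]
orientation: [[-0.345, 0.007, 0.939], [-0.939, -0.007, -0.345], [0.004, -1.0, 0.009]]
contact_force: [0.1, -0.3, -1.5]
opening: 0.0491
```

```bash
python3 - <<'E'
from h import *
st();a=shot('scene','s14.png')
be=-20;A2=R(be-90);L=np.array([.47,-.17,.028])
plan([(L,A2,30)])
cv2.imwrite('pics/c14.png',cv2.resize(a['color'][110:260,150:350],None,fx=4,fy=4)[...,::-1])
E
```

```text
tcp [ 0.4706 -0.1661  0.073 ] q [-0.58  0.1   1.93 -0.    1.1   1.34] open 0.0491 F [ 0.1 -0.3 -1.5] t 27.1
[[-0.345, 0.007, 0.939], [-0.939, -0.007, -0.345], [0.004, -1.0, 0.009]]
q [-0.58  0.1   1.93 -0.    1.1   1.34] t 27.2
-- n 4 grasp-> [ 0.47  -0.17   0.028]
{"tx": 1, "ty": 23, "tz": -0, "rx": -0, "ry": -0, "rz": 0}
{"tx": 0, "ty": 24, "tz": -1, "rx": -0, "ry": -0, "rz": 0}
{"tx": 1, "ty": 23, "tz": -0, "rx": -0.5, "ry": -0, "rz": 0}
{"tx": 0, "ty": 24, "tz": -1, "rx": -0, "ry": -0.5, "rz": 0.5}
```

View pics/c14.png

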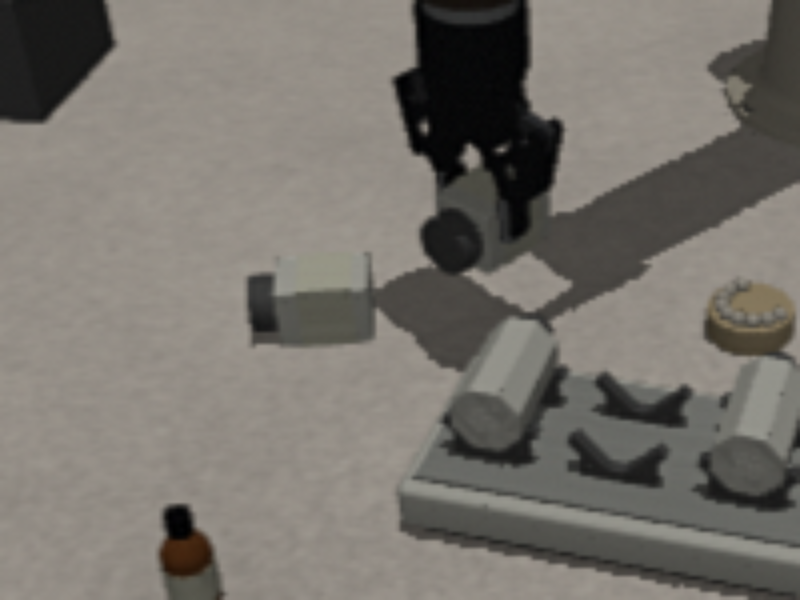

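```bash
python3 - <<'E'
from h import *
a=dict(np.load('pics/s14.npz'));W=cloud(a)
w=W[158:182,252:292].reshape(-1,3);w=w[(w[:,2]>.03)&(w[:,0]>.4)]
print(len(w),np.percentile(w,[1,50,99],axis=0).round(3).tolist())
for v in range(150,184,3): print(v,[tuple(map(float,np.round(W[v,u],3))) for u in (263,268,272,277,280)])
blobs(a,.03,(.35,.9,-.6,-.1))
E
```

```text
548 [[0.436, -0.195, 0.087], [0.493, -0.154, 0.12], [0.517, -0.118, 0.156]]
150 [(0.463, -0.188, 0.151), (0.219, -0.283, -0.0), (0.492, -0.147, 0.175), (0.481, -0.137, 0.171), (0.473, -0.132, 0.167)]
153 [(0.461, -0.189, 0.14), (0.452, -0.178, 0.137), (0.446, -0.168, 0.136), (0.442, -0.154, 0.136), (0.496, -0.123, 0.172)]
156 [(0.47, -0.186, 0.136), (0.467, -0.172, 0.137), (0.461, -0.162, 0.136), (0.49, -0.135, 0.157), (0.497, -0.123, 0.164)]
159 [(0.486, -0.179, 0.136), (0.477, -0.168, 0.133), (0.475, -0.156, 0.135), (0.493, -0.134, 0.149), (0.5, -0.122, 0.156)]
162 [(0.491, -0.177, 0.13), (0.493, -0.161, 0.134), (0.49, -0.151, 0.135), (0.486, -0.137, 0.135), (0.48, -0.131, 0.132)]
165 [(0.507, -0.171, 0.131), (0.497, -0.16, 0.127), (0.495, -0.149, 0.128), (0.484, -0.138, 0.124), (0.484, -0.129, 0.126)]
168 [(0.515, -0.168, 0.127), (0.503, -0.158, 0.121), (0.499, -0.148, 0.121), (0.488, -0.137, 0.117), (0.484, -0.13, 0.116)]
171 [(0.518, -0.167, 0.119), (0.509, -0.156, 0.116), (0.497, -0.149, 0.109), (0.479, -0.142, 0.1), (0.466, -0.138, 0.093)]
174 [(0.516, -0.169, 0.107), (0.509, -0.157, 0.105), (0.497, -0.15, 0.1), (0.478, -0.143, 0.089), (0.354, -0.185, 0.002)]
177 [(0.509, -0.173, 0.092), (0.383, -0.215, 0.003), (0.499, -0.15, 0.09), (0.375, -0.187, 0.004), (0.373, -0.178, 0.004)]
180 [(0.4, -0.226, -0.0), (0.398, -0.209, 0.002), (0.394, -0.197, 0.002), (0.388, -0.183, 0.001), (0.386, -0.173, 0.002)]
183 [(0.417, -0.218, 0.001), (0.411, -0.204, 0.0), (0.409, -0.191, 0.002), (0.406, -0.175, 0.003), (0.401, -0.167, 0.001)]
720 rect [ 475. -160.] [81. 94.] 25.8 zmax 0.158
435 rect [ 492. -299.] [56. 89.] 24.3 zmax 0.053
471 rect [ 615. -124.] [141.  47.] 0.5 zmax 0.105
210 rect [ 780. -233.] [25. 31.] 55.2 zmax 0.077
```

>>> send_rows:
  deltas:
    - {"tx":0,"ty":28,"tz":0,"rx":0,"ry":0,"rz":0,"fingers":0}
    - {"tx":0,"ty":28,"tz":0,"rx":0,"ry":0,"rz":0,"fingers":0}
    - {"tx":0,"ty":22,"tz":0,"rx":0,"ry":0,"rz":0,"fingers":0}
    - {"tx":0,"ty":6,"tz":0,"rx":0,"ry":0,"rz":0,"fingers":0}
    - {"tx":0,"ty":0,"tz":0,"rx":0,"ry":0,"rz":0,"fingers":0}
    - {"tx":0,"ty":0,"tz":0,"rx":0,"ry":0,"rz":0,"fingers":0}

```text
time_s: 27.95
tcp_pos: [0.4736, -0.1705, -0.0097]
orientation: [[-0.348, 0.01, 0.937], [-0.937, -0.01, -0.348], [0.006, -1.0, 0.013]]
contact_force: [0.0, 0.8, -1.1]
opening: 0.049
```

>>> send_rows:
  deltas:
    - {"tx":0,"ty":0,"tz":0,"rx":0,"ry":0,"rz":0,"fingers":90}
    - {"tx":0,"ty":0,"tz":0,"rx":0,"ry":0,"rz":0,"fingers":90}
    - {"tx":0,"ty":0,"tz":0,"rx":0,"ry":0,"rz":0,"fingers":90}
    - {"tx":0,"ty":-20,"tz":0,"rx":0,"ry":0,"rz":0,"fingers":90}
    - {"tx":0,"ty":-20,"tz":0,"rx":0,"ry":0,"rz":0,"fingers":90}
    - {"tx":0,"ty":-20,"tz":0,"rx":0,"ry":0,"rz":0,"fingers":90}

```text
time_s: 28.7
tcp_pos: [0.4721, -0.1689, 0.0501]
orientation: [[-0.348, 0.008, 0.938], [-0.938, -0.008, -0.348], [0.005, -1.0, 0.011]]
contact_force: [0.2, -0.4, 0.9]
opening: 0.0766
```

```bash
python3 - <<'E'
import h
from h import *
st();a=shot('scene','s15.png');blobs(a,.03,(.35,.9,-.6,-.1))
t=shot('top','t15.png');blobs(t,.03,(.35,.9,-.6,-.1))
h.PO=.045
be=-20.3;A=R(be-90,-55);d=np.array([np.cos(np.deg2rad(be)),np.sin(np.deg2rad(be)),0])
c=np.array([.466,-.164,.026])
plan([(c+d*.005-A[:,1]*.07,A,50,10),(c+d*.005,A,25)])
E
```

```text
tcp [ 0.4721 -0.1689  0.0501] q [-0.58  0.14  1.94 -0.    1.05  1.34] open 0.0766 F [ 0.2 -0.4  0.9] t 28.7
[[-0.348, 0.008, 0.938], [-0.938, -0.008, -0.348], [0.005, -1.0, 0.011]]
206 rect [ 464. -197.] [83. 28.] 64.6 zmax 0.158
1104 rect [ 556. -150.] [260. 100.] 0.0 zmax 0.155
433 rect [ 492. -299.] [57. 89.] 24.9 zmax 0.054
213 rect [ 779. -234.] [27. 31.] 59.6 zmax 0.077
93 rect [ 773. -236.] [29. 25.] 43.3 zmax 0.076
652 rect [ 609. -123.] [149.  51.] 2.6 zmax 0.104
171 rect [ 505. -320.] [54. 45.] 38.4 zmax 0.054
97 rect [ 439. -162.] [41. 28.] 64.8 zmax 0.054
q [-0.58  0.14  1.94 -0.    1.05  1.34] t 28.8
-- n 6 grasp-> [ 0.524 -0.186  0.066]
{"tx": -1, "ty": 2, "tz": 3, "rx": -9.5, "ry": -0, "rz": 0}
{"tx": -0, "ty": 1, "tz": 3, "rx": -9.5, "ry": -0, "rz": 0}
{"tx": -1, "ty": 2, "tz": 3, "rx": -9, "ry": -0, "rz": 0}
{"tx": -0, "ty": 0, "tz": 3, "rx": -9.5, "ry": -0, "rz": 0}
{"tx": -1, "ty": 0, "tz": 3, "rx": -9, "ry": -0, "rz": 0}
{"tx": -0, "ty": -1, "tz": 3, "rx": -9.5, "ry": -0.5, "rz": 0}
-- n 3 grasp-> [ 0.471 -0.166  0.026]
{"tx": -0, "ty": 23, "tz": 0, "rx": 0, "ry": 0, "rz": 0}
{"tx": -0, "ty": 24, "tz": 0, "rx": 0, "ry": 0, "rz": 0}
{"tx": -0, "ty": 23, "tz": 1, "rx": 0, "ry": 0, "rz": 0}
```

>>> send_rows:
  deltas:
    - {"tx":0,"ty":2,"tz":3,"rx":-9.5,"ry":0,"rz":0,"fingers":90}
    - {"tx":0,"ty":1,"tz":3,"rx":-9.5,"ry":0,"rz":0,"fingers":90}
    - {"tx":0,"ty":2,"tz":3,"rx":-9,"ry":0,"rz":0,"fingers":90}
    - {"tx":0,"ty":0,"tz":3,"rx":-9.5,"ry":0,"rz":0,"fingers":90}
    - {"tx":0,"ty":0,"tz":3,"rx":-9,"ry":0,"rz":0,"fingers":90}
    - {"tx":0,"ty":-1,"tz":3,"rx":-9.5,"ry":-0.5,"rz":0,"fingers":90}
    - {"tx":0,"ty":0,"tz":0,"rx":0,"ry":0,"rz":0,"fingers":90}

```text
time_s: 29.68
tcp_pos: [0.4841, -0.1729, 0.0307]
orientation: [[-0.342, -0.779, 0.525], [-0.94, 0.286, -0.188], [-0.004, -0.558, -0.83]]
contact_force: [-0.1, -0.1, -1.1]
opening: 0.0767
```

```bash
python3 - <<'E'
import h
from h import *
st()
t=shot('top','t16.png');blobs(t,.03,(.35,.9,-.6,-.1))
h.PO=.052
be=-20.3;A=R(be-90,-55)
plan([(np.array([.4736,-.1705,.027]),A,25)])
E
```

```text
tcp [ 0.4841 -0.1729  0.0307] q [-0.5   1.06  0.96 -0.14  2.09  1.41] open 0.0767 F [-0.1 -0.1 -1.1] t 29.7
[[-0.342, -0.779, 0.525], [-0.94, 0.286, -0.188], [-0.004, -0.558, -0.83]]
548 rect [ 609. -127.] [152.  53.] 0.4 zmax 0.107
82 rect [ 550. -263.] [12. 59.] 73.9 zmax 0.12
477 rect [ 492. -300.] [50. 90.] 24.0 zmax 0.055
q [-0.5   1.05  0.97 -0.14  2.09  1.41] t 29.725
-- n 3 grasp-> [ 0.474 -0.17   0.027]
{"tx": 0, "ty": 22, "tz": -0, "rx": 0, "ry": 0, "rz": 0}
{"tx": 1, "ty": 22, "tz": -0, "rx": 0.5, "ry": 0, "rz": 0}
{"tx": 0, "ty": 22, "tz": -0, "rx": 0, "ry": 0.5, "rz": 0}
```

>>> send_rows:
  deltas:
    - {"tx":0,"ty":22,"tz":0,"rx":0,"ry":0,"rz":0,"fingers":90}
    - {"tx":1,"ty":22,"tz":0,"rx":0.5,"ry":0,"rz":0,"fingers":90}
    - {"tx":0,"ty":22,"tz":0,"rx":0,"ry":0,"rz":0,"fingers":90}
    - {"tx":0,"ty":0,"tz":0,"rx":0,"ry":0,"rz":0,"fingers":90}
    - {"tx":0,"ty":0,"tz":0,"rx":0,"ry":0,"rz":0,"fingers":0}
    - {"tx":0,"ty":0,"tz":0,"rx":0,"ry":0,"rz":0,"fingers":0}
    - {"tx":0,"ty":0,"tz":0,"rx":0,"ry":0,"rz":0,"fingers":0}
    - {"tx":0,"ty":0,"tz":0,"rx":0,"ry":0,"rz":0,"fingers":0}

```text
time_s: 30.72
tcp_pos: [0.4372, -0.1576, 0.0025]
orientation: [[-0.343, -0.767, 0.542], [-0.939, 0.28, -0.197], [-0.001, -0.577, -0.817]]
contact_force: [2.3, -0.6, 6.8]
opening: 0.0495
```

```bash
python3 - <<'E'
import h
from h import *
st()
h.PO=.052
be=-20.3;A=R(be-90,-55);F=R(be-90,35)
s=read_state();p=np.array(s['tcp_pos']);Q=np.array(s['orientation']);g=p-Q[:,1]*.052;print(g)
Lz=np.array([.46,-.17,.12])
plan([(g+[0,0,.09],Q,50),(Lz,F,50,9)])
E
```

```text
tcp [ 0.4372 -0.1576  0.0025] q [-0.51  0.97  1.18 -0.14  1.94  1.42] open 0.0495 F [ 2.3 -0.6  6.8] t 30.7
[[-0.343, -0.767, 0.542], [-0.939, 0.28, -0.197], [-0.001, -0.577, -0.817]]
[ 0.47705318 -0.17219526  0.03248207]
q [-0.51  0.97  1.18 -0.14  1.94  1.42] t 30.725
-- n 2 grasp-> [ 0.477 -0.172  0.122]
{"tx": -0, "ty": -26, "tz": -37, "rx": 0, "ry": 0, "rz": 0}
{"tx": -0, "ty": -26, "tz": -37, "rx": 0, "ry": 0, "rz": 0}
-- n 10 grasp-> [ 0.46 -0.17  0.12]
{"tx": 0, "ty": -4, "tz": 4, "rx": 9, "ry": 0, "rz": -0}
{"tx": 1, "ty": -2, "tz": 5, "rx": 9, "ry": 0, "rz": -0}
{"tx": 0, "ty": -3, "tz": 6, "rx": 9, "ry": 0, "rz": -0}
{"tx": 1, "ty": -1, "tz": 5, "rx": 9, "ry": 0, "rz": -0}
{"tx": -0, "ty": -0, "tz": 6, "rx": 9, "ry": 0, "rz": -0}
{"tx": 0, "ty": 1, "tz": 6, "rx": 9, "ry": 0, "rz": -0}
{"tx": 1, "ty": 1, "tz": 6, "rx": 9, "ry": 0, "rz": -0}
{"tx": 0, "ty": 2, "tz": 5, "rx": 9, "ry": 0, "rz": -0}
{"tx": 0, "ty": 3, "tz": 5, "rx": 9, "ry": 0, "rz": -0}
{"tx": 1, "ty": 4, "tz": 4, "rx": 9, "ry": 0, "rz": -0}
```

>>> send_rows:
  deltas:
    - {"tx":0,"ty":-26,"tz":-37,"rx":0,"ry":0,"rz":0,"fingers":0}
    - {"tx":0,"ty":-26,"tz":-37,"rx":0,"ry":0,"rz":0,"fingers":0}
    - {"tx":0,"ty":-4,"tz":4,"rx":9,"ry":0,"rz":0,"fingers":0}
    - {"tx":1,"ty":-2,"tz":5,"rx":9,"ry":0,"rz":0,"fingers":0}
    - {"tx":0,"ty":-3,"tz":6,"rx":9,"ry":0,"rz":0,"fingers":0}
    - {"tx":1,"ty":-1,"tz":5,"rx":9,"ry":0,"rz":0,"fingers":0}
    - {"tx":0,"ty":0,"tz":6,"rx":9,"ry":0,"rz":0,"fingers":0}
    - {"tx":0,"ty":1,"tz":6,"rx":9,"ry":0,"rz":0,"fingers":0}
    - {"tx":1,"ty":1,"tz":6,"rx":9,"ry":0,"rz":0,"fingers":0}
    - {"tx":0,"ty":2,"tz":5,"rx":9,"ry":0,"rz":0,"fingers":0}

```text
time_s: 31.98
tcp_pos: [0.4774, -0.1757, 0.0802]
orientation: [[-0.343, 0.282, 0.896], [-0.939, -0.102, -0.327], [-0.001, -0.954, 0.3]]
contact_force: [-0.9, 0.4, -2.3]
opening: 0.0494
```

>>> send_rows:
  deltas:
    - {"tx":0,"ty":3,"tz":5,"rx":9,"ry":0,"rz":0,"fingers":0}
    - {"tx":0,"ty":4,"tz":4,"rx":9,"ry":0,"rz":0,"fingers":0}
    - {"tx":0,"ty":0,"tz":0,"rx":0,"ry":0,"rz":0,"fingers":0}
    - {"tx":0,"ty":0,"tz":0,"rx":0,"ry":0,"rz":0,"fingers":0}

```text
time_s: 32.48
tcp_pos: [0.4882, -0.18, 0.0777]
orientation: [[-0.343, 0.541, 0.768], [-0.939, -0.197, -0.281], [-0.001, -0.818, 0.575]]
contact_force: [-0.2, 0.8, -0.2]
opening: 0.0495
```

```bash
python3 - <<'E'
import h
from h import *
st();a=shot('scene','s17.png');W=cloud(a).reshape(-1,3)
s=read_state();p=np.array(s['tcp_pos']);Q=np.array(s['orientation']);g=p-Q[:,1]*.052;print(g)
w=W[(np.hypot(W[:,0]-g[0],W[:,1]-g[1])<.05)&(W[:,2]>.03)&(W[:,2]<.17)&(W[:,0]>g[0]+.005)]
print(len(w),np.percentile(w,[1,50,99],axis=0).round(3).tolist())
# front face normal
f=w[(w[:,2]<g[2]+.01)];print(len(f)); 
if len(f)>20:
    c=f.mean(0);n=np.linalg.svd(f-c)[2][2];print('face normal',n.round(3),'zmin',f[:,2].min())
cv2.imwrite('pics/c17.png',cv2.resize(a['color'][110:240,190:330],None,fx=4,fy=4)[...,::-1])
E
```

```text
tcp [ 0.4882 -0.18    0.0777] q [-0.73 -0.28  2.42  0.48  0.48  0.82] open 0.0495 F [-0.2  0.8 -0.2] t 32.5
[[-0.343, 0.541, 0.768], [-0.939, -0.197, -0.281], [-0.001, -0.818, 0.575]]
[ 0.46068084 -0.17018732  0.12077935]
650 [[0.466, -0.202, 0.073], [0.485, -0.161, 0.124], [0.499, -0.131, 0.162]]
383
face normal [0.994 0.113 0.012] zmin 0.06971693056840149
```

View pics/c17.png

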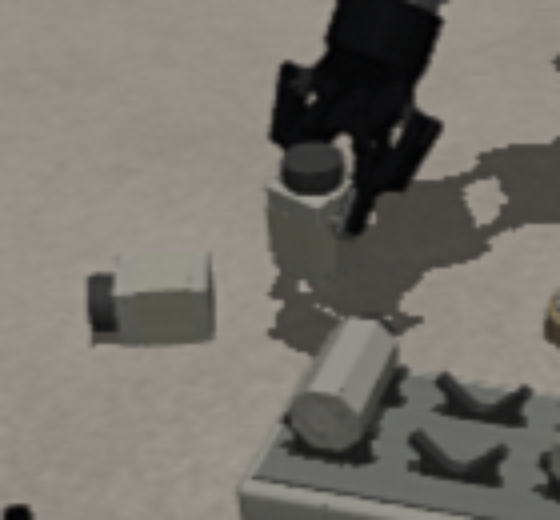

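>>> send_rows:
  deltas:
    - {"tx":0,"ty":24,"tz":-17,"rx":0,"ry":0,"rz":0,"fingers":0}
    - {"tx":0,"ty":20,"tz":-14,"rx":0,"ry":0,"rz":0,"fingers":0}
    - {"tx":0,"ty":10,"tz":-7,"rx":0,"ry":0,"rz":0,"fingers":0}
    - {"tx":0,"ty":3,"tz":-2,"rx":0,"ry":0,"rz":0,"fingers":0}
    - {"tx":0,"ty":1,"tz":-1,"rx":0,"ry":0,"rz":0,"fingers":0}
    - {"tx":0,"ty":0,"tz":0,"rx":0,"ry":0,"rz":0,"fingers":0}

```text
time_s: 33.28
tcp_pos: [0.4909, -0.1809, 0.0088]
orientation: [[-0.341, 0.545, 0.766], [-0.94, -0.197, -0.278], [-0.0, -0.815, 0.58]]
contact_force: [-3.0, 4.4, 11.0]
opening: 0.0494
```

>>> send_rows:
  deltas:
    - {"tx":0,"ty":0,"tz":0,"rx":0,"ry":0,"rz":0,"fingers":80}
    - {"tx":0,"ty":0,"tz":0,"rx":0,"ry":0,"rz":0,"fingers":80}
    - {"tx":0,"ty":0,"tz":0,"rx":0,"ry":0,"rz":0,"fingers":80}
    - {"tx":0,"ty":-20,"tz":0,"rx":0,"ry":0,"rz":0,"fingers":80}
    - {"tx":0,"ty":-40,"tz":0,"rx":0,"ry":0,"rz":0,"fingers":80}
    - {"tx":0,"ty":-40,"tz":0,"rx":0,"ry":0,"rz":0,"fingers":90}
    - {"tx":0,"ty":-40,"tz":0,"rx":0,"ry":0,"rz":0,"fingers":90}

```text
time_s: 34.15
tcp_pos: [0.4102, -0.1509, 0.1201]
orientation: [[-0.343, 0.54, 0.769], [-0.939, -0.196, -0.281], [-0.001, -0.819, 0.574]]
contact_force: [-0.0, -0.7, 0.3]
opening: 0.0768
```

```bash
python3 - <<'E'
import h
from h import *
st();a=shot('scene','s18.png');blobs(a,.03,(.35,.9,-.6,-.1))
t=shot('top','t18.png');blobs(t,.03,(.35,.9,-.6,-.1))
h.PO=.052
be=-65.8;A=R(be-90,-55);d=np.array([np.cos(np.deg2rad(be)),np.sin(np.deg2rad(be)),0])
c=np.array([.4915,-.300,.027])+.005*d
plan([(c-A[:,1]*.07+[0,0,.09],A,50,9.5),(c-A[:,1]*.07,A,45,9.5),(c,A,24)])
E
```

```text
tcp [ 0.4102 -0.1509  0.1201] q [-0.87 -0.81  2.62  0.4   0.82  0.86] open 0.0768 F [-0.  -0.7  0.3] t 34.1
[[-0.343, 0.54, 0.769], [-0.939, -0.196, -0.281], [-0.001, -0.819, 0.574]]
953 rect [ 565. -137.] [249.  79.] 17.8 zmax 0.104
430 rect [ 492. -299.] [57. 89.] 24.2 zmax 0.053
214 rect [ 781. -233.] [25. 31.] 49.1 zmax 0.078
91 rect [ 773. -236.] [30. 24.] 55.0 zmax 0.077
647 rect [ 609. -123.] [150.  51.] 2.7 zmax 0.105
474 rect [ 492. -300.] [51. 91.] 23.9 zmax 0.055
306 rect [ 469. -172.] [51. 50.] 69.6 zmax 0.094
q [-0.87 -0.82  2.62  0.4   0.82  0.85] t 34.25
-- n 11 grasp-> [ 0.517 -0.357  0.157]
{"tx": 11, "ty": 7, "tz": 10, "rx": -8, "ry": 4.5, "rz": 1}
{"tx": 11, "ty": 6, "tz": 12, "rx": -8, "ry": 4.5, "rz": 1}
{"tx": 9, "ty": 4, "tz": 13, "rx": -7.5, "ry": 4.5, "rz": 1}
{"tx": 9, "ty": 2, "tz": 15, "rx": -8, "ry": 4.5, "rz": 1}
{"tx": 7, "ty": -1, "tz": 15, "rx": -7.5, "ry": 4.5, "rz": 1}
{"tx": 7, "ty": -2, "tz": 15, "rx": -7.5, "ry": 4.5, "rz": 0.5}
{"tx": 4, "ty": -5, "tz": 16, "rx": -8, "ry": 4.5, "rz": 1}
{"tx": 4, "ty": -7, "tz": 15, "rx": -7.5, "ry": 4.5, "rz": 0.5}
{"tx": 3, "ty": -8, "tz": 14, "rx": -8, "ry": 5, "rz": 1}
{"tx": 1, "ty": -11, "tz": 13, "rx": -7.5, "ry": 4.5, "rz": 0.5}
{"tx": -0, "ty": -12, "tz": 11, "rx": -8, "ry": 5, "rz": 1}
-- n 3 grasp-> [ 0.517 -0.357  0.067]
{"tx": -0, "ty": 17, "tz": 25, "rx": 0, "ry": -0, "rz": -0}
{"tx": -0, "ty": 17, "tz": 24, "rx": 0, "ry": -0, "rz": -0}
{"tx": -0, "ty": 17, "tz": 25, "rx": 0, "ry": -0, "rz": -0}
-- n 3 grasp-> [ 0.494 -0.305  0.027]
{"tx": -0, "ty": 23, "tz": -0, "rx": 0, "ry": -0, "rz": -0}
{"tx": -0, "ty": 24, "tz": -0, "rx": 0, "ry": -0, "rz": -0}
{"tx": -0, "ty": 23, "tz": -0, "rx": 0, "ry": -0, "rz": -0}
```

>>> send_rows:
  deltas:
    - {"tx":11,"ty":7,"tz":10,"rx":-8,"ry":4.5,"rz":1,"fingers":90}
    - {"tx":11,"ty":6,"tz":12,"rx":-8,"ry":4.5,"rz":1,"fingers":90}
    - {"tx":9,"ty":4,"tz":13,"rx":-7.5,"ry":4.5,"rz":1,"fingers":90}
    - {"tx":9,"ty":2,"tz":15,"rx":-8,"ry":4.5,"rz":1,"fingers":90}
    - {"tx":7,"ty":-1,"tz":15,"rx":-7.5,"ry":4.5,"rz":1,"fingers":90}
    - {"tx":7,"ty":-2,"tz":15,"rx":-7.5,"ry":4.5,"rz":0.5,"fingers":90}
    - {"tx":4,"ty":-5,"tz":16,"rx":-8,"ry":4.5,"rz":1,"fingers":90}
    - {"tx":4,"ty":-7,"tz":15,"rx":-7.5,"ry":4.5,"rz":0.5,"fingers":90}
    - {"tx":3,"ty":-8,"tz":14,"rx":-8,"ry":5,"rz":1,"fingers":90}
    - {"tx":1,"ty":-11,"tz":13,"rx":-7.5,"ry":4.5,"rz":0.5,"fingers":90}

```text
time_s: 35.5
tcp_pos: [0.49, -0.2991, 0.1156]
orientation: [[-0.881, -0.316, 0.352], [-0.47, 0.67, -0.575], [-0.054, -0.672, -0.739]]
contact_force: [-0.4, -0.3, 0.0]
opening: 0.0768
```

>>> send_rows:
  deltas:
    - {"tx":0,"ty":-12,"tz":11,"rx":-8,"ry":5,"rz":1,"fingers":90}
    - {"tx":0,"ty":0,"tz":0,"rx":0,"ry":0,"rz":0,"fingers":90}

```text
time_s: 35.75
tcp_pos: [0.4955, -0.3123, 0.1082]
orientation: [[-0.912, -0.343, 0.224], [-0.41, 0.757, -0.509], [0.005, -0.556, -0.831]]
contact_force: [-0.5, 0.7, -0.8]
opening: 0.077
```

```bash
python3 - <<'E'
import h
from h import *
st();a=shot('scene','s19.png');blobs(a,.03,(.35,.9,-.6,-.1))
h.PO=.052
be=-66;A=R(be-90,-55);d=np.array([np.cos(np.deg2rad(be)),np.sin(np.deg2rad(be)),0])
c=np.array([.4915,-.300,.027])+.005*d
plan([(c-A[:,1]*.07,A,45,9.5),(c,A,24)])
E
```

```text
tcp [ 0.4955 -0.3123  0.1082] q [-0.89  1.07  0.79  0.27  2.24  1.89] open 0.077 F [-0.5  0.7 -0.8] t 35.8
[[-0.912, -0.343, 0.224], [-0.41, 0.757, -0.509], [0.005, -0.556, -0.831]]
144 rect [ 488. -378.] [33. 58.] 6.8 zmax 0.159
163 rect [ 570. -345.] [35. 68.] 25.3 zmax 0.159
958 rect [ 564. -137.] [250.  79.] 17.9 zmax 0.105
431 rect [ 492. -299.] [57. 89.] 23.5 zmax 0.054
217 rect [ 779. -234.] [26. 30.] 69.0 zmax 0.077
q [-0.89  1.06  0.79  0.27  2.24  1.89] t 35.8
-- n 2 grasp-> [ 0.517 -0.357  0.067]
{"tx": -0, "ty": 18, "tz": 33, "rx": 0.5, "ry": 0, "rz": 0}
{"tx": -1, "ty": 19, "tz": 33, "rx": 0.5, "ry": 0, "rz": 0.5}
-- n 3 grasp-> [ 0.494 -0.305  0.027]
{"tx": 0, "ty": 23, "tz": -0, "rx": -0, "ry": 0, "rz": -0}
{"tx": 0, "ty": 24, "tz": -0, "rx": -0, "ry": 0, "rz": -0}
{"tx": 1, "ty": 23, "tz": -1, "rx": -0, "ry": 0, "rz": -0}
```

>>> send_rows:
  deltas:
    - {"tx":0,"ty":18,"tz":33,"rx":0.5,"ry":0,"rz":0,"fingers":90}
    - {"tx":-1,"ty":19,"tz":33,"rx":0.5,"ry":0,"rz":0.5,"fingers":90}
    - {"tx":0,"ty":23,"tz":0,"rx":0,"ry":0,"rz":0,"fingers":90}
    - {"tx":0,"ty":24,"tz":0,"rx":0,"ry":0,"rz":0,"fingers":90}
    - {"tx":1,"ty":23,"tz":-1,"rx":0,"ry":0,"rz":0,"fingers":90}
    - {"tx":0,"ty":0,"tz":0,"rx":0,"ry":0,"rz":0,"fingers":0}
    - {"tx":0,"ty":0,"tz":0,"rx":0,"ry":0,"rz":0,"fingers":0}
    - {"tx":0,"ty":0,"tz":0,"rx":0,"ry":0,"rz":0,"fingers":0}
    - {"tx":0,"ty":0,"tz":0,"rx":0,"ry":0,"rz":0,"fingers":0}
    - {"tx":0,"ty":0,"tz":0,"rx":0,"ry":0,"rz":0,"fingers":0}

```text
time_s: 37.05
tcp_pos: [0.4783, -0.2681, 0.005]
orientation: [[-0.914, -0.326, 0.24], [-0.405, 0.744, -0.531], [-0.006, -0.582, -0.813]]
contact_force: [1.1, 0.7, 7.1]
opening: 0.0494
```

```bash
python3 - <<'E'
import h
from h import *
st()
h.PO=.052
be=-66;F=R(be-90,35)
s=read_state();p=np.array(s['tcp_pos']);Q=np.array(s['orientation']);g=p-Q[:,1]*.052;print(g)
plan([(g+[0,0,.09],Q,50),(np.array([.50,-.31,.12]),F,50,9)])
E
```

```text
tcp [ 0.4783 -0.2681  0.005 ] q [-0.88  1.06  1.    0.25  2.    1.84] open 0.0494 F [1.1 0.7 7.1] t 37.0
[[-0.914, -0.326, 0.24], [-0.405, 0.744, -0.531], [-0.006, -0.582, -0.813]]
[ 0.49526997 -0.30677737  0.03530305]
q [-0.88  1.06  1.    0.25  2.    1.84] t 37.05
-- n 2 grasp-> [ 0.495 -0.307  0.125]
{"tx": -0, "ty": -26, "tz": -37, "rx": 0, "ry": 0, "rz": 0}
{"tx": -1, "ty": -26, "tz": -36, "rx": 0, "ry": 0, "rz": 0}
-- n 10 grasp-> [ 0.5  -0.31  0.12]
{"tx": -0, "ty": -5, "tz": 6, "rx": 9, "ry": -0, "rz": -0}
{"tx": -0, "ty": -5, "tz": 7, "rx": 9, "ry": -0, "rz": -0}
{"tx": -1, "ty": -3, "tz": 7, "rx": 9, "ry": -0, "rz": -0}
{"tx": 0, "ty": -2, "tz": 7, "rx": 9, "ry": -0, "rz": -0}
{"tx": -0, "ty": -1, "tz": 8, "rx": 9, "ry": -0, "rz": -0}
{"tx": -0, "ty": 1, "tz": 8, "rx": 9, "ry": -0, "rz": -0}
{"tx": -1, "ty": 2, "tz": 8, "rx": 9, "ry": -0, "rz": -0}
{"tx": 0, "ty": 2, "tz": 7, "rx": 9, "ry": -0, "rz": -0}
{"tx": -0, "ty": 4, "tz": 7, "rx": 8.5, "ry": -0, "rz": -0}
{"tx": -0, "ty": 5, "tz": 6, "rx": 9, "ry": -0, "rz": -0}
```

>>> send_rows:
  deltas:
    - {"tx":0,"ty":-26,"tz":-37,"rx":0,"ry":0,"rz":0,"fingers":0}
    - {"tx":-1,"ty":-26,"tz":-36,"rx":0,"ry":0,"rz":0,"fingers":0}
    - {"tx":0,"ty":-5,"tz":6,"rx":9,"ry":0,"rz":0,"fingers":0}
    - {"tx":0,"ty":-5,"tz":7,"rx":9,"ry":0,"rz":0,"fingers":0}
    - {"tx":-1,"ty":-3,"tz":7,"rx":9,"ry":0,"rz":0,"fingers":0}
    - {"tx":0,"ty":-2,"tz":7,"rx":9,"ry":0,"rz":0,"fingers":0}
    - {"tx":0,"ty":-1,"tz":8,"rx":9,"ry":0,"rz":0,"fingers":0}
    - {"tx":0,"ty":1,"tz":8,"rx":9,"ry":0,"rz":0,"fingers":0}
    - {"tx":-1,"ty":2,"tz":8,"rx":9,"ry":0,"rz":0,"fingers":0}
    - {"tx":0,"ty":2,"tz":7,"rx":9,"ry":0,"rz":0,"fingers":0}

```text
time_s: 38.3
tcp_pos: [0.5056, -0.3232, 0.0807]
orientation: [[-0.914, 0.13, 0.384], [-0.406, -0.28, -0.87], [-0.006, -0.951, 0.308]]
contact_force: [-0.1, -0.0, -1.3]
opening: 0.0492
```

>>> send_rows:
  deltas:
    - {"tx":0,"ty":4,"tz":7,"rx":8.5,"ry":0,"rz":0,"fingers":0}
    - {"tx":0,"ty":5,"tz":6,"rx":9,"ry":0,"rz":0,"fingers":0}
    - {"tx":0,"ty":0,"tz":0,"rx":0,"ry":0,"rz":0,"fingers":0}
    - {"tx":0,"ty":0,"tz":0,"rx":0,"ry":0,"rz":0,"fingers":0}

```text
time_s: 38.8
tcp_pos: [0.5109, -0.3374, 0.0768]
orientation: [[-0.915, 0.23, 0.331], [-0.403, -0.517, -0.756], [-0.003, -0.825, 0.566]]
contact_force: [-0.2, -0.9, -0.5]
opening: 0.0495
```

```bash
python3 - <<'E'
import h
from h import *
st();a=shot('scene','s20.png');W=cloud(a).reshape(-1,3)
s=read_state();p=np.array(s['tcp_pos']);Q=np.array(s['orientation']);g=p-Q[:,1]*.052;print(g)
w=W[(np.hypot(W[:,0]-g[0],W[:,1]-g[1])<.045)&(W[:,2]>.03)&(W[:,2]<.17)]
print(len(w),np.percentile(w,[1,50,99],axis=0).round(3).tolist())
f=w[(w[:,2]<g[2]-.0)];c=f.mean(0);n=np.linalg.svd(f-c)[2][2];print('face',len(f),n.round(3),'zmin',np.sort(f[:,2])[:5])
print('down in tool mm/70:',Q.T@[0,0,-70])
E
```

```text
tcp [ 0.5109 -0.3374  0.0768] q [-0.62  0.11  2.05 -0.6   0.53  2.56] open 0.0495 F [-0.2 -0.9 -0.5] t 38.8
[[-0.915, 0.23, 0.331], [-0.403, -0.517, -0.756], [-0.003, -0.825, 0.566]]
[ 0.49927211 -0.31101789  0.12013047]
598 [[0.472, -0.335, 0.074], [0.523, -0.309, 0.128], [0.536, -0.281, 0.167]]
face 255 [ 0.831  0.518 -0.2  ] zmin [0.07135888 0.07271319 0.07304538 0.07319809 0.07356813]
down in tool mm/70: [  0.25638669  57.68469469 -39.65362864]
```

>>> send_rows:
  deltas:
    - {"tx":0,"ty":24,"tz":-17,"rx":0,"ry":0,"rz":0,"fingers":0}
    - {"tx":0,"ty":20,"tz":-13,"rx":0,"ry":0,"rz":0,"fingers":0}
    - {"tx":0,"ty":10,"tz":-7,"rx":0,"ry":0,"rz":0,"fingers":0}
    - {"tx":0,"ty":3,"tz":-2,"rx":0,"ry":0,"rz":0,"fingers":0}
    - {"tx":0,"ty":1,"tz":-1,"rx":0,"ry":0,"rz":0,"fingers":0}
    - {"tx":0,"ty":0,"tz":0,"rx":0,"ry":0,"rz":0,"fingers":0}

```text
time_s: 39.6
tcp_pos: [0.5115, -0.3387, 0.0079]
orientation: [[-0.916, 0.23, 0.329], [-0.402, -0.52, -0.754], [-0.003, -0.823, 0.569]]
contact_force: [-4.3, 1.4, 5.5]
opening: 0.0497
```

>>> send_rows:
  deltas:
    - {"tx":0,"ty":0,"tz":0,"rx":0,"ry":0,"rz":0,"fingers":80}
    - {"tx":0,"ty":0,"tz":0,"rx":0,"ry":0,"rz":0,"fingers":80}
    - {"tx":0,"ty":0,"tz":0,"rx":0,"ry":0,"rz":0,"fingers":80}
    - {"tx":0,"ty":-20,"tz":0,"rx":0,"ry":0,"rz":0,"fingers":80}
    - {"tx":0,"ty":-40,"tz":0,"rx":0,"ry":0,"rz":0,"fingers":80}
    - {"tx":0,"ty":-40,"tz":0,"rx":0,"ry":0,"rz":0,"fingers":80}
    - {"tx":0,"ty":-45,"tz":0,"rx":0,"ry":0,"rz":0,"fingers":0}
    - {"tx":0,"ty":-45,"tz":0,"rx":0,"ry":0,"rz":0,"fingers":0}

```text
time_s: 40.6
tcp_pos: [0.4659, -0.2371, 0.1626]
orientation: [[-0.915, 0.23, 0.332], [-0.403, -0.517, -0.755], [-0.002, -0.825, 0.565]]
contact_force: [0.4, 0.3, -0.0]
opening: 0.0327
```

```bash
python3 - <<'E'
import h
from h import *
st();t=shot('top','t21.png');blobs(t,.03,(.35,.9,-.6,-.1));blobs(shot('scene','s21.png'),.03,(.35,.9,-.6,-.1))
h.PO=.031   # tip of shut fingers
B=np.array([.463,.403,0])
A=R(-80)
plan([(np.array([.46,.1,.26]),R(-80),55,10),(B+[0,0,.24],A,55,10),(B+[0,0,.085],A,50)])
E
```

```text
tcp [ 0.4659 -0.2371  0.1626] q [-0.47 -0.23  2.18 -0.53  0.78  2.56] open 0.0327 F [ 0.4  0.3 -0. ] t 40.6
[[-0.915, 0.23, 0.332], [-0.403, -0.517, -0.755], [-0.002, -0.825, 0.565]]
93 rect [ 773. -235.] [30. 24.] 48.5 zmax 0.078
657 rect [ 609. -123.] [150.  50.] 2.2 zmax 0.104
326 rect [ 502. -317.] [51. 50.] 23.6 zmax 0.093
97 rect [ 475. -158.] [20. 49.] 68.8 zmax 0.094
448 rect [ 504. -317.] [54. 50.] 22.4 zmax 0.092
961 rect [ 565. -136.] [248.  79.] 17.7 zmax 0.104
215 rect [ 779. -234.] [27. 31.] 55.6 zmax 0.078
q [-0.47 -0.24  2.18 -0.53  0.78  2.56] t 40.7
-- n 9 grasp-> [0.46 0.1  0.26]
{"tx": -14, "ty": -25, "tz": -25, "rx": -3.5, "ry": -8, "rz": 2.5}
{"tx": -19, "ty": -24, "tz": -23, "rx": -3.5, "ry": -8, "rz": 2.5}
{"tx": -23, "ty": -20, "tz": -22, "rx": -3.5, "ry": -8.5, "rz": 2.5}
{"tx": -27, "ty": -19, "tz": -20, "rx": -3, "ry": -8, "rz": 2.5}
{"tx": -30, "ty": -16, "tz": -17, "rx": -3.5, "ry": -8.5, "rz": 2.5}
{"tx": -34, "ty": -14, "tz": -12, "rx": -3, "ry": -8, "rz": 2.5}
{"tx": -35, "ty": -12, "tz": -9, "rx": -3.5, "ry": -8, "rz": 2.5}
{"tx": -36, "ty": -10, "tz": -5, "rx": -3, "ry": -8.5, "rz": 2.5}
{"tx": -37, "ty": -8, "tz": 1, "rx": -3.5, "ry": -8, "rz": 2.5}
-- n 6 grasp-> [0.463 0.403 0.24 ]
{"tx": -50, "ty": 3, "tz": 9, "rx": 0, "ry": -0, "rz": -0}
{"tx": -50, "ty": 4, "tz": 9, "rx": 0, "ry": -0, "rz": -0}
{"tx": -49, "ty": 3, "tz": 9, "rx": 0, "ry": -0, "rz": -0}
{"tx": -50, "ty": 4, "tz": 9, "rx": 0, "ry": -0, "rz": -0}
{"tx": -50, "ty": 3, "tz": 9, "rx": 0, "ry": -0, "rz": -0}
{"tx": -50, "ty": 3, "tz": 10, "rx": 0, "ry": -0, "rz": -0}
-- n 4 grasp-> [0.463 0.403 0.085]
{"tx": 0, "ty": 39, "tz": -0, "rx": 0, "ry": -0, "rz": -0}
{"tx": 0, "ty": 39, "tz": -0, "rx": 0, "ry": -0, "rz": -0}
{"tx": 1, "ty": 39, "tz": -0, "rx": 0, "ry": -0, "rz": -0}
{"tx": -0, "ty": 38, "tz": -0, "rx": 0, "ry": -0, "rz": -0}
```

>>> send_rows:
  deltas:
    - {"tx":-14,"ty":-25,"tz":-25,"rx":-3.5,"ry":-8,"rz":2.5,"fingers":0}
    - {"tx":-19,"ty":-24,"tz":-23,"rx":-3.5,"ry":-8,"rz":2.5,"fingers":0}
    - {"tx":-23,"ty":-20,"tz":-22,"rx":-3.5,"ry":-8.5,"rz":2.5,"fingers":0}
    - {"tx":-27,"ty":-19,"tz":-20,"rx":-3,"ry":-8,"rz":2.5,"fingers":0}
    - {"tx":-30,"ty":-16,"tz":-17,"rx":-3.5,"ry":-8.5,"rz":2.5,"fingers":0}
    - {"tx":-34,"ty":-14,"tz":-12,"rx":-3,"ry":-8,"rz":2.5,"fingers":0}
    - {"tx":-35,"ty":-12,"tz":-9,"rx":-3.5,"ry":-8,"rz":2.5,"fingers":0}
    - {"tx":-36,"ty":-10,"tz":-5,"rx":-3,"ry":-8.5,"rz":2.5,"fingers":0}
    - {"tx":-37,"ty":-8,"tz":1,"rx":-3.5,"ry":-8,"rz":2.5,"fingers":0}

```text
time_s: 41.82
tcp_pos: [0.4586, 0.0996, 0.2242]
orientation: [[0.171, -0.011, 0.985], [-0.985, 0.007, 0.171], [-0.009, -1.0, -0.01]]
contact_force: [-0.1, -0.5, 0.5]
opening: -0.0001
```

>>> send_rows:
  deltas:
    - {"tx":-50,"ty":3,"tz":9,"rx":0,"ry":0,"rz":0,"fingers":0}
    - {"tx":-50,"ty":4,"tz":9,"rx":0,"ry":0,"rz":0,"fingers":0}
    - {"tx":-49,"ty":3,"tz":9,"rx":0,"ry":0,"rz":0,"fingers":0}
    - {"tx":-50,"ty":4,"tz":9,"rx":0,"ry":0,"rz":0,"fingers":0}
    - {"tx":-50,"ty":3,"tz":9,"rx":0,"ry":0,"rz":0,"fingers":0}
    - {"tx":-50,"ty":3,"tz":10,"rx":0,"ry":0,"rz":0,"fingers":0}
    - {"tx":0,"ty":0,"tz":0,"rx":0,"ry":0,"rz":0,"fingers":0}

```text
time_s: 42.7
tcp_pos: [0.462, 0.4051, 0.2041]
orientation: [[0.171, -0.011, 0.985], [-0.985, 0.005, 0.171], [-0.007, -1.0, -0.01]]
contact_force: [0.6, -0.6, 0.1]
opening: 0.0003
```

```bash
python3 - <<'E'
import h
from h import *
st();a=shot('scene','s22.png');screen(a);W=cloud(a).reshape(-1,3)
# dark button cap pixels
col=a['color'].reshape(-1,3).astype(int)
k=(abs(W[:,0]-.465)<.05)&(abs(W[:,1]-.404)<.04)&(W[:,2]>.064)&(W[:,2]<.075)&(col.mean(1)<110)
print(k.sum(),W[k].mean(0), W[k].min(0),W[k].max(0))
t=dict(np.load('pics/t1.npz'));W=cloud(t).reshape(-1,3)
k=(abs(W[:,0]-.465)<.04)&(abs(W[:,1]-.404)<.03)&(W[:,2]>.061)
print(k.sum(),W[k].mean(0),W[k].min(0),W[k].max(0))
h.PO=.031
plan([(np.array([.463,.403,.085]),R(-80),50)])
E
```

```text
tcp [0.462  0.4051 0.2041] q [0.52 0.26 1.47 0.01 1.41 1.92] open 0.0003 F [ 0.6 -0.6  0.1] t 42.7
[[0.171, -0.011, 0.985], [-0.985, 0.005, 0.171], [-0.007, -1.0, -0.01]]
screen 0.215 65 49.5
screen 0.235 53 49.5
screen 0.264 57 50.2
screen 0.29 58 49.8
screen 0.305 50 49.7
110 [0.46905071 0.40389986 0.0705639 ] [0.44713319 0.38465842 0.06405201] [0.48712069 0.42519186 0.07491705]
154 [0.46266901 0.4033466  0.06785261] [0.44208164 0.38026714 0.06107844] [0.48449465 0.4275807  0.07904779]
q [0.52 0.26 1.47 0.01 1.41 1.92] t 42.75
-- n 4 grasp-> [0.463 0.403 0.085]
{"tx": 0, "ty": 38, "tz": 0, "rx": 0, "ry": -0, "rz": -0}
{"tx": 1, "ty": 37, "tz": 1, "rx": 0, "ry": -0, "rz": -0}
{"tx": 0, "ty": 38, "tz": 0, "rx": 0.5, "ry": -0, "rz": -0}
{"tx": 0, "ty": 38, "tz": 1, "rx": 0, "ry": -0.5, "rz": -0.5}
```

>>> send_rows:
  deltas:
    - {"tx":0,"ty":38,"tz":2,"rx":0,"ry":0,"rz":0,"fingers":0}
    - {"tx":1,"ty":37,"tz":1,"rx":0,"ry":0,"rz":0,"fingers":0}
    - {"tx":0,"ty":38,"tz":0,"rx":0.5,"ry":0,"rz":0,"fingers":0}
    - {"tx":0,"ty":38,"tz":1,"rx":0,"ry":0,"rz":-0.5,"fingers":0}
    - {"tx":0,"ty":0,"tz":0,"rx":0,"ry":0,"rz":0,"fingers":0}

```text
time_s: 43.38
tcp_pos: [0.4636, 0.4006, 0.0517]
orientation: [[0.166, -0.005, 0.986], [-0.986, -0.006, 0.166], [0.005, -1.0, -0.006]]
contact_force: [-0.4, 0.4, 0.4]
opening: 0.0003
```

>>> send_rows:
  deltas:
    - {"tx":0,"ty":5,"tz":0,"rx":0,"ry":0,"rz":0,"fingers":0}
    - {"tx":0,"ty":5,"tz":0,"rx":0,"ry":0,"rz":0,"fingers":0}
    - {"tx":0,"ty":5,"tz":0,"rx":0,"ry":0,"rz":0,"fingers":0}
    - {"tx":0,"ty":0,"tz":0,"rx":0,"ry":0,"rz":0,"fingers":0}

```text
time_s: 43.88
tcp_pos: [0.467, 0.4038, 0.0413]
orientation: [[0.167, 0.004, 0.986], [-0.986, -0.001, 0.167], [0.001, -1.0, 0.003]]
contact_force: [0.6, -0.7, 2.5]
opening: -0.0001
```

>>> send_rows:
  deltas:
    - {"tx":0,"ty":3,"tz":0,"rx":0,"ry":0,"rz":0,"fingers":0}
    - {"tx":0,"ty":0,"tz":0,"rx":0,"ry":0,"rz":0,"fingers":0}

```text
time_s: 44.12
tcp_pos: [0.467, 0.4038, 0.0382]
orientation: [[0.167, 0.004, 0.986], [-0.986, -0.001, 0.167], [0.001, -1.0, 0.003]]
contact_force: [1.0, -0.4, 4.3]
opening: 0.0001
```

>>> send_rows:
  deltas:
    - {"tx":0,"ty":3,"tz":0,"rx":0,"ry":0,"rz":0,"fingers":0}
    - {"tx":0,"ty":0,"tz":0,"rx":0,"ry":0,"rz":0,"fingers":0}

```text
time_s: 44.38
tcp_pos: [0.4671, 0.4039, 0.0372]
orientation: [[0.167, 0.003, 0.986], [-0.986, -0.001, 0.167], [0.002, -1.0, 0.003]]
contact_force: [-3.3, -3.8, 16.7]
opening: -0.0002
```

>>> send_rows:
  deltas:
    - {"tx":0,"ty":1,"tz":0,"rx":0,"ry":0,"rz":0,"fingers":0}
    - {"tx":0,"ty":0,"tz":0,"rx":0,"ry":0,"rz":0,"fingers":0}
    - {"tx":0,"ty":-40,"tz":0,"rx":0,"ry":0,"rz":0,"fingers":0}
    - {"tx":0,"ty":-50,"tz":0,"rx":0,"ry":0,"rz":0,"fingers":0}
    - {"tx":0,"ty":-50,"tz":0,"rx":0,"ry":0,"rz":0,"fingers":0}
    - {"tx":0,"ty":-50,"tz":0,"rx":0,"ry":0,"rz":0,"fingers":0}
    - {"tx":0,"ty":0,"tz":0,"rx":0,"ry":0,"rz":0,"fingers":0}
    - {"tx":0,"ty":0,"tz":0,"rx":0,"ry":0,"rz":0,"fingers":0}
    - {"tx":0,"ty":0,"tz":0,"rx":0,"ry":0,"rz":0,"fingers":0}

```text
time_s: 45.5
tcp_pos: [0.4646, 0.4031, 0.2209]
orientation: [[0.167, -0.002, 0.986], [-0.986, -0.004, 0.167], [0.003, -1.0, -0.003]]
contact_force: [0.2, 0.6, -0.5]
opening: -0.0003
```

```bash
python3 - <<'E'
from h import *
st();a=shot('scene','s23.png');screen(a);t=shot('top','t23.png');blobs(t,.02,(.35,.9,-.6,.2))
cv2.imwrite('pics/c23.png',cv2.resize(a['color'][140:320,130:510],None,fx=2,fy=2)[...,::-1])
E
```

```text
tcp [0.4646 0.4031 0.2209] q [ 0.52  0.25  1.45 -0.    1.44  1.92] open -0.0003 F [ 0.2  0.6 -0.5] t 45.5
[[0.167, -0.002, 0.986], [-0.986, -0.004, 0.167], [0.003, -1.0, -0.003]]
screen 0.215 66 49.3
screen 0.235 58 49.6
screen 0.264 58 49.9
screen 0.29 61 50.1
screen 0.305 52 49.6
103 rect [ 773. -235.] [32. 23.] 50.5 zmax 0.077
4205 rect [604. -11.] [150. 275.] 2.7 zmax 0.105
339 rect [ 503. -319.] [51. 53.] 23.5 zmax 0.094
314 rect [ 469. -172.] [50. 51.] 70.1 zmax 0.094
336 rect [396.  17.] [62. 65.] 89.6 zmax 0.034
```

View pics/c23.png

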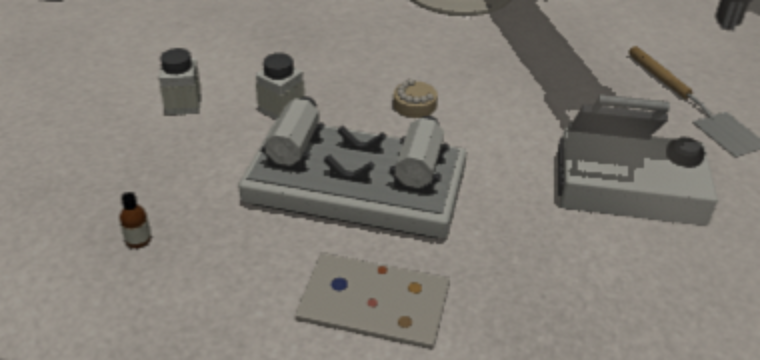

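The final picture shows both jars upright at (180,80) and (280,85), both bottles in the outer cradles at (290,135) and (420,155), the display raised, and the bystanders where they were.

```bash
python3 -c "
from station import hand_in; print(hand_in())"
```

```text
the job is handed in; nothing more can be done
None
```

The job is done and handed in at about 45.5 s of robot time; `hand_in()` gives no verdict.

- **Display:** tilted first, and the last camera check put it at 49.3–50.1°.
- **Bottles:** only two were in the scene. Each lies level in an outer cradle with its cap towards the robot. I measured them after release: yaw was within about 1° of the cradle and the mid-body within a few mm of the cradle's middle.
- **Start button:** pressed only after both bottles were in. It bottomed out after about 6 mm at roughly 17 N (5 N is needed).
- **Jars:** both stand lid up, with a 50 x 50 mm footprint in the top view and a measured height of 93–94 mm. I carried the farther jar to (0.47, -0.17) before standing it, because its tilted grasp was out of reach where it lay.
- **Bystanders:** the plaster model and dropper measured in their original places. The tile looks unmoved in the last picture, but I did not re-measure it.

**What disagreed:** the reported TCP lay about 25–35 mm beyond the real fingertips along the tool axis. Because of this, my first grasp of the display bar closed on air above it without touching anything. I corrected for the offset from then on.

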